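Load a tube rack into the bench incubator

TASK

Swing the incubator's clear lid all the way up until it stands open by itself, stand the green tube rack squarely on the blue mat in the free bay, then lower the lid until it is fully shut, guiding it all the way down so that it does not slam. Do not drop or tip the green rack, and leave the yellow rack and the other things on the bench where they are.

Things in the scene. Friction and masses are not known exactly. Their poses are not given: they have to be found in the camera images.
- incubator: White open-topped chest, fixed, 190 (x) x 240 (y) x 116 mm high, to the left or right. Origin: centre of underside, on the bench; -x side is the front, z up. Walls 10 mm, chamber 170 x 220 mm, its floor 28 mm above the bench, rim at 116 mm. A ridge 5 mm wide, 8 mm high along x at y = 0 parts two bays (+y and -y): the yellow rack stands in one, the blue mat lies in the other.
- lid (a joint): Lid angle, rad: 0 shut (on the rim), 1.75 fully open at its stop, where it leans back past upright and stays by its own weight. Below about 1.5 it falls shut when let go: the hinge has almost no friction. Clear plate 190 x 240 x 8 mm in a grey frame, 0.38 kg; about 2 N at the lip lifts it.
- lid_lip (a point): Middle of the front edge of the lid's blue lip, at half thickness (120 mm above the bench when shut). The lip, 130 mm wide, 8 mm thick, with a rounded nose, overhangs the front wall by 30 mm in the plane of the lid, free space below. Axes turn with the lid: x from lip to hinge, y along the lip, z out of the outer (upper) face; shut, they are the incubator's.
- lid_hinge (a point): Point on the hinge axis, at the incubator's rear (+x) top edge, 116 mm above the bench, mid-width; the axis runs along the incubator's y. The front edge of the lip is 220 mm from it, and the plate's underside passes through it.
- green_rack: Green tube rack to load, loose, 0.22 to 0.45 kg. Foot 120 (x) x 60 mm (y); tube caps 47 mm high. Its handle is a green bar along x over the middle, 108 mm long, 10 mm wide (y), 12 mm high, centre 72 mm above the foot (top 78 mm), on posts at x = +-51 mm; grip it across y from above. Origin: centre of underside, z up. Both ends alike. Starts upright on the grey mat, yaw varies.
- bay_mat: Blue mat 150 mm (x) x 90 mm (y) x 3 mm, fixed in the incubator's free bay, where the green rack has to stand lengthwise (rack x along mat x, either way round). Origin: centre of its underside, on the chamber floor, 28 mm above the bench.
- yellow_rack: Yellow tube rack, the same shape and size as the green one, loose, already standing in the other bay. Leave it alone. Origin: centre of the underside.
- bench_mat: Grey mat 360 mm (x) x 250 mm (y) x 3 mm, fixed on the bench on the other side from the incubator; the green rack stands near its middle, four other things near its corners. Origin: centre of its underside.
- reagent_bottle: Amber bottle with blue cap, 60 mm diameter, 138 mm high, loose, near a corner of the grey mat. Leave alone. Origin: centre of the underside.
- white_jar: White jar with red cap, 68 mm diameter, 95 mm high, loose, near a corner of the grey mat. Leave alone. Origin: centre of the underside.
- beaker: Clear beaker, 68 mm diameter, 92 mm high, loose, near a corner of the grey mat. Leave alone. Origin: centre of the underside.
- conical_rack: Yellow stand with teal-capped tubes, 80 x 55 mm, 125 mm high, loose, near a corner of the grey mat. Leave alone. Origin: centre of the underside.
- pipette: White pipette with orange button, 230 mm long, about 33 mm high, lying crosswise on the bench beyond the grey mat and the incubator, loose. Leave alone. Origin: under its middle.

How it is judged:
By the outcome, as a careful person would: the job done as asked, in the order asked, and still so for the second after the job is handed in, with the robot touching nothing.
It also fails if it takes over 72 s, if anything falls off the work surface, if the arm or the gripper's body presses on something with over 40 N, if the wrist force passes 120 N, or if a joint passes its speed limit or range.

ROBOT

A 7-joint arm with a two-finger parallel gripper is mounted at the origin on the work surface. World frame = base frame: x ahead of the robot, y to its left, z up, the work surface at z = 0. Lengths are in m, angles in rad, forces in N, time in s.
With the tool pointing down it reaches from about 0.425 to 0.875 m from the base axis. Payload 4.7 kg.
Tool frame: the origin (TCP) lies between the finger pads; the fingertips stand 8 mm ahead of it and the grasp point (between the pads) lies 11 mm behind it; z points along the fingers, y is the direction in which the jaws open and shut (so a half turn about z gives the same grasp; the last joint's range is limited). The gripper opens to 87 mm and grips with 3 to 60 N. Pads are 19 mm wide; open, the fingers measure 117 mm over their backs; the gripper's body (75 mm by 190 mm) begins 51 mm behind the grasp point.
Start: joints at [1.311, 0.321, -0.07, 1.45, 0.023, 1.371, -0.057], TCP at [0.176, -0.626, 0.231] pointing down, gripper open.
Joint ranges: [-2.86, 2.86], [-0.3, 2.09], [-1.38, 1.24], [0.06, 2.45], [-1.56, 4.7], [0.09, 2.05], [-2.69, 2.69]. Speed limits (rad/s): [2.57, 2.57, 3.14, 3.14, 3.14, 3.14, 3.14].

INTERFACE

Orientations are given as a rotation vector (axis times angle).
In Python, from bench import ctrl, optics, ticket gives the robot as it stands.
- The arm moves only by the tool play_rows, never from a script. Its argument "motion" is a list of rows, each a list of 5 numbers: the closure, from 0 (fully open) to 1 (shut), then the shift along the tool's x, y, z in cm, then the turn about the tool's z in rad. In form: [[jaw, tx, ty, tz, spin], ...]. A call has 1 to 20 rows; each row shifts and turns the commanded pose from where the row before left it, along the tool's axes as they then stand; what a row does not reach is not made up. A row lasts 1/8 s, in which the tool goes at most 62.5 mm and 10.7 degrees, less where a joint would pass 70% of its speed; a pose out of reach is approached as far as the arm can. A call is refused whole if a number of a shift passes 6.25 or a number of a turn 0.188, either way. A call with a gripper value outside its range is refused whole. The fingers move at their own pace and stop on an object; "force" is the grip in N (left out, the last holds). Time passes only in rows, so rows that do not move let the fingers close. It gives the time, the measured TCP pose, the force and the opening at its end, in the units of the state.
- ctrl.get_state(): the state, without advancing time (a new reading comes with each control period).
- optics.get_image(name): name is "scene" or "side" or "wrist"; returns the picture (420x560x3 uint8, red, green, blue); there is no depth.
- optics.calibration(name): a dict with "K" (3x3 intrinsics, pixels), "pose" (4x4, takes a point from camera to world coordinates); the wrist camera has in their place "hand_eye" (4x4, takes a point from camera to tool coordinates, whose origin is the TCP and whose axes are the flange's). Camera axes: x right, y down, z forward; pixel columns grow to the right and rows downward; lengths in m; the calibration is good to about 2 mm. A picture is of the moment at which its call begins: read the wrist's pose just before it. calibration takes no time and is no camera call.
- ticket.close_job(): hands the job in, once; it reports no verdict.
The state is a dict: "time": time; "joint_positions": joint angles; "qd": joint speeds; "joint_torque": joint torques, N m; "position": TCP position; "tool_rot": TCP orientation; "ft_force": force on the tool from outside, world axes, zero at the start; "torque": the same for the moment, N m; "grip_width": opening from 0.0 (shut) to 1.0 (fully open).
Only numpy, scipy, OpenCV 4.12 (cv2) and the standard library are available. Lean on these libraries where they do the work, as an engineer would, in place of code of your own. Each camera call takes 0.05 s, during which the arm holds its last target.

## Working session

There is one attempt and no reset: what is moved stays moved. The work goes in short steps, Python scripts to look and compute and a tool call to move; the robot and the scene stay as the last step left them, time stands still between calls to the robot, and variables do not carry over. Pictures are saved under pics/ and viewed, and the job is handed in when it is done.

Besides the shell and the picture viewer there is one more tool, called after "Request:" as name([rows], argument=value, ...), one row to a line, values as JSON. play_rows: Moves the arm, as the interface text tells. Its arguments: {"type":"object","properties":{"motion":{"type":"array"},"force":{"type":"number"}},"required":["motion"]}

```bash
ls; mkdir -p pics; python3 - <<'E'
from bench import ctrl, optics
import cv2
s=ctrl.get_state(); print(s)
for n in("scene","side","wrist"):
    cv2.imwrite(f"pics/{n}0.png",optics.get_image(n)[:,:,::-1]); print(n,optics.calibration(n))
E
```

```text
pics
{'time': 0.0, 'joint_positions': array([ 1.3111127 ,  0.32179877, -0.07007777,  1.45166072,  0.02259339,
        1.37079055, -0.0568571 ]), 'qd': array([ 0.00042189,  0.00041794, -0.0007827 , -0.00051701, -0.00023671,
        0.00105784, -0.00196993]), 'joint_torque': array([ 1.17017862e-03, -4.91285348e+01, -4.03574500e-01, -3.12524235e+01,
       -6.42375438e-02,  4.35809931e-02,  1.84777609e-04]), 'position': array([ 0.17555195, -0.625294  ,  0.22948434]), 'tool_rot': array([-3.11036798e+00, -4.28567008e-01,  5.45576758e-04]), 'ft_force': array([ 0.19067389,  0.35746576, -0.29630899]), 'torque': array([-0.02999305, -0.01399039,  0.00912957]), 'grip_width': 1.0036981847594877}
scene {'K': array([[438.28618618,   0.        , 281.83973202],
       [  0.        , 438.28618618, 204.64611774],
       [  0.        ,   0.        ,   1.        ]]), 'pose': array([[ 3.31906393e-04,  7.92802615e-01, -6.09478386e-01,
         1.23221839e+00],
       [ 9.99999885e-01, -4.73945886e-04, -7.19290200e-05,
         2.35450603e-02],
       [-3.45885289e-04, -6.09478292e-01, -7.92802681e-01,
   
[... 350 characters left out ...]
  [-0.17951805,  0.60061351, -0.77912559,  0.79165766],
       [-0.02013773, -0.79406937, -0.60749347,  0.7068077 ],
       [ 0.        ,  0.        ,  0.        ,  1.        ]])}
wrist {'K': array([[322.34272519,   0.        , 279.17278286],
       [  0.        , 322.34272519, 213.76392518],
       [  0.        ,   0.        ,   1.        ]]), 'hand_eye': array([[ 4.28498957e-04, -9.66456833e-01, -2.56828749e-01,
         6.81366257e-02],
       [ 9.99999498e-01,  6.46705098e-04, -7.65155070e-04,
         6.50026203e-05],
       [ 9.05581807e-04, -2.56828292e-01,  9.66456625e-01,
        -1.53309633e-01],
       [ 0.00000000e+00,  0.00000000e+00,  0.00000000e+00,
         1.00000000e+00]])}
```

View pics/scene0.png

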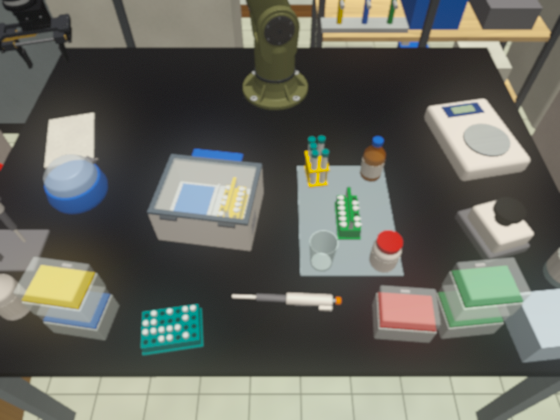

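View pics/side0.png

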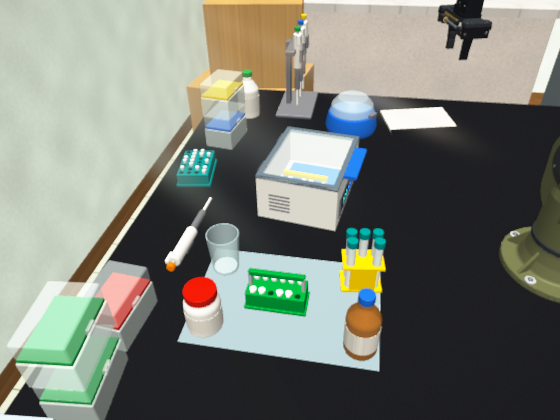

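View pics/wrist0.png

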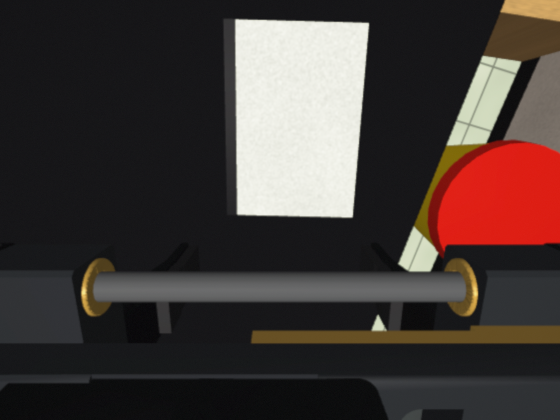

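The scene view shows the incubator at left (y<0) around (208,200), with the blue lip at (217,156) on the robot's side. The green rack is at (348,215) and the gripper is at the top left. Next I'll measure.

```bash
cat > h.py <<'E'
import numpy as np, cv2
from bench import ctrl, optics
from scipy.spatial.transform import Rotation as R
def ray(n,u,v,TP=None):
    c=optics.calibration(n); 
    P=c["pose"] if TP is None else TP@c["hand_eye"]
    d=P[:3,:3]@np.linalg.solve(c["K"],[u,v,1.]); return P[:3,3],d
def plane(n,u,v,z,TP=None):
    o,d=ray(n,u,v,TP); return o+d*(z-o[2])/d[2]
def proj(n,p,TP=None):
    c=optics.calibration(n); P=c["pose"] if TP is None else TP@c["hand_eye"]
    q=np.linalg.inv(P)@np.append(p,1); q=c["K"]@q[:3]; return q[:2]/q[2]
def tcp():
    s=ctrl.get_state(); T=np.eye(4); T[:3,:3]=R.from_rotvec(s["tool_rot"]).as_matrix(); T[:3,3]=s["position"]; return T
E
python3 - <<'E'
import cv2
a=cv2.imread("pics/scene0.png"); cv2.imwrite("pics/s0a.png",cv2.resize(a[130:260,130:280],None,fx=5,fy=4.6*5/4.6,interpolation=cv2.INTER_CUBIC)[:600])
b=cv2.imread("pics/side0.png"); cv2.imwrite("pics/d0a.png",cv2.resize(b[120:230,245:380],None,fx=5.4,fy=5.4,interpolation=cv2.INTER_CUBIC))
E
```

```text
(no output)
```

View pics/s0a.png

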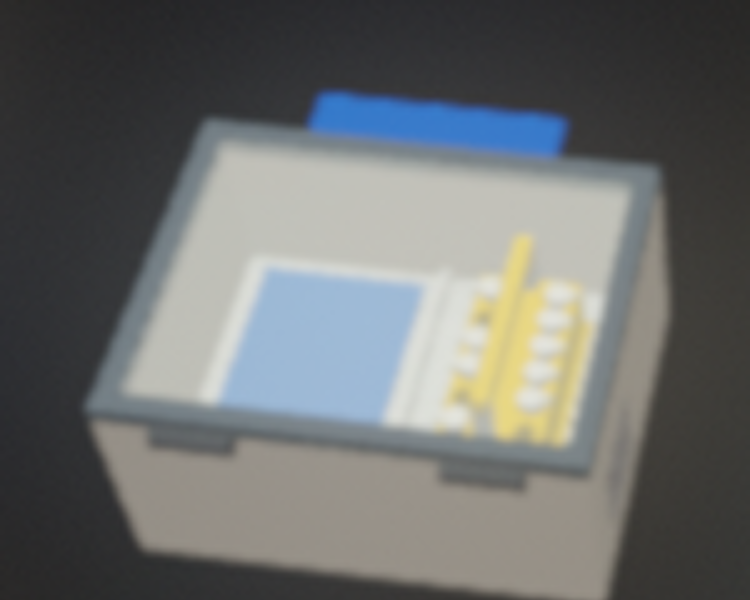

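View pics/d0a.png

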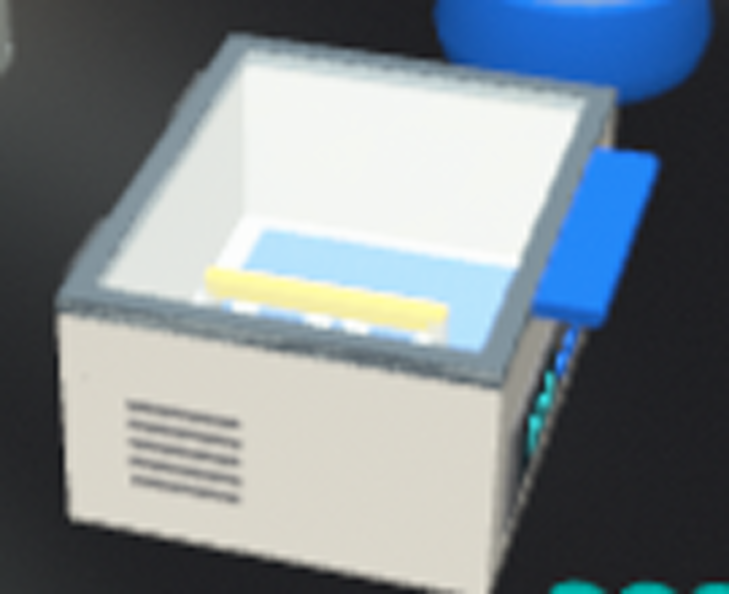

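The crop shows the lid frame corners, the lip, the mat in the bay on the -y side, and the yellow rack in the +y bay. Next I'll cast rays at those points.

```bash
python3 - <<'E'
from h import *
f=lambda p:(p[0]/5+130-.4,p[1]/5+130-.4); g=lambda p:(p[0]/5.4+245-.4,p[1]/5.4+120-.4)
np.set_printoptions(precision=4,suppress=True)
S=dict(FL=(205,120),FR=(660,165),BR=(590,472),BL=(88,408)); D=dict(BL=(235,36),FL=(615,90),FR=(500,382),BR=(60,300))
A={k:plane("scene",*f(v),.124) for k,v in S.items()}; B={k:plane("side",*g(v),.124) for k,v in D.items()}
for n,Q in(("scene",A),("side",B)):
    for k in Q: print(n,k,Q[k])
    print(" widths",np.linalg.norm(Q["FL"]-Q["FR"]),np.linalg.norm(Q["BL"]-Q["BR"]),"depth",np.linalg.norm(Q["FL"]-Q["BL"]),np.linalg.norm(Q["FR"]-Q["BR"]),"c",np.mean(list(Q.values()),0))
    dx=(Q["BL"]+Q["BR"]-Q["FL"]-Q["FR"]); dy=(Q["FR"]+Q["BR"]-Q["FL"]-Q["BL"]); print(" yaw",np.arctan2(dx[1],dx[0]),np.arctan2(-dy[0],dy[1]))
for p in[(318,92),(568,118)]: print("lip",plane("scene",*f(p),.124))
for p in[(262,265),(425,285),(385,425),(220,402)]: print("mat",plane("scene",*f(p),.031))
for p in[(602,150),(660,160),(600,325)]: print("lip side",plane("side",*g(p),.124))
# green rack
for n in("scene","side"):
    im=optics.get_image(n); hsv=cv2.cvtColor(im,cv2.COLOR_RGB2HSV)
    m=cv2.inRange(hsv,(45,120,40),(75,255,255)); x0,y0,x1,y1=(300,160,400,270) if n=="scene" else (230,250,330,330)
    q=np.zeros_like(m); q[y0:y1,x0:x1]=m[y0:y1,x0:x1]
    cr=im[y0:y1,x0:x1,::-1]; cv2.imwrite(f"pics/rack_{n}.png",cv2.resize(cr,None,fx=5.4,fy=5.4,interpolation=cv2.INTER_CUBIC))
    print(n,q.sum()/255)
E
```

```text
scene FL [ 0.4306 -0.2663  0.124 ]
scene FR [ 0.4627 -0.0283  0.124 ]
scene BR [ 0.6545 -0.0551  0.124 ]
scene BL [ 0.6178 -0.2923  0.124 ]
 widths 0.24016613450230695 0.24005531748350675 depth 0.18894397953499004 0.1936777421756063 c [ 0.5414 -0.1605  0.124 ]
 yaw -0.138389696255928 -0.14387923366834032
side BL [ 0.6172 -0.2911  0.124 ]
side FL [ 0.4326 -0.2639  0.124 ]
side FR [ 0.4669 -0.0221  0.124 ]
side BR [ 0.6518 -0.0527  0.124 ]
 widths 0.24420071254932924 0.2408571430244733 depth 0.18666275513095834 0.18742267949206975 c [ 0.5421 -0.1575  0.124 ]
 yaw -0.15512328642130144 -0.14265759345877238
lip [ 0.4102 -0.2099  0.124 ]
lip [ 0.4293 -0.0772  0.124 ]
mat [ 0.4505 -0.2507  0.031 ]
mat [ 0.4649 -0.1598  0.031 ]
mat [ 0.5595 -0.1718  0.031 ]
mat [ 0.5446 -0.2596  0.031 ]
lip side [ 0.4359 -0.2079  0.124 ]
lip side [ 0.4099 -0.2029  0.124 ]
lip side [ 0.43  -0.068  0.124]
scene 436.0
side 2066.0
```

View pics/rack_scene.png

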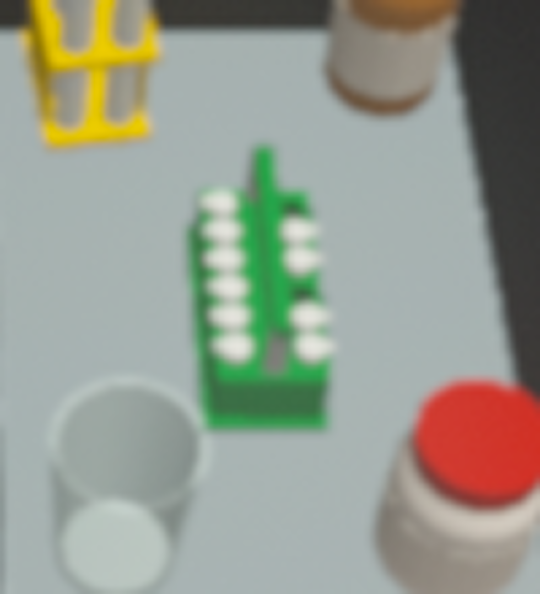

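View pics/rack_side.png

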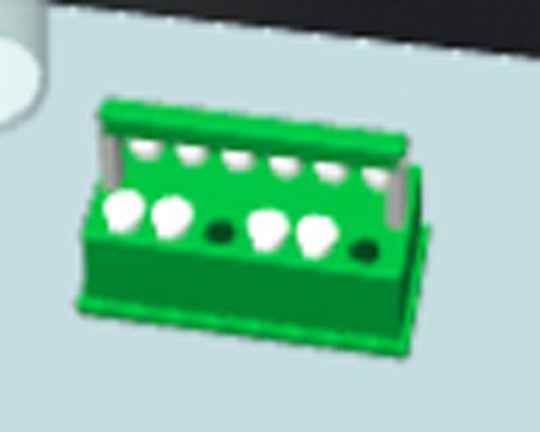

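The incubator is at about (0.542, -0.159) with yaw -0.143. Widths come out at 240 and depths at 188 mm, which match the sizes given. The lip is within reach. I'll close the jaws, align the tool with the incubator, and go to a point in front of the lip, near its -y end.

Request:
play_rows([
  [1,0,0,0,0.139],
  [1,0,0,0,0.139],
  [1,0,0,0,0.139],
  [1,1.8,-5.9,0,0],
  [1,1.8,-5.9,0,0],
  [1,1.8,-5.9,0,0],
  [1,1.8,-5.9,0,0],
  [1,1.8,-5.9,0,0],
  [1,1.8,-5.9,0,0],
  [1,1.8,-5.9,0,0],
  [1,1.8,-5.9,0,0],
  [1,0,0,0,0],
], force=20)

```text
time: 1.75
position: [0.3876, -0.1746, 0.231]
tool_rot: [3.134, -0.21, 0.002]
ft_force: [-0.1, -1.1, -0.3]
grip_width: 0.004
```

```bash
cat >> h.py <<'E'
C=np.array([.5418,-.159]); YAW=-.143
X=np.array([np.cos(YAW),np.sin(YAW)]); Y=np.array([-X[1],X[0]])
def loc(p): d=np.array(p[:2])-C; return np.array([d@X,d@Y,p[2]])
def st():
    s=ctrl.get_state(); T=tcp(); f=s["ft_force"]
    print("t",round(s["time"],2),"loc",loc(T[:3,3]).round(4),"yawrel",round(np.arctan2(T[1,0],T[0,0])-YAW,4),"tilt",T[:2,2].round(4),"F loc",np.round([f[:2]@X,f[:2]@Y,f[2]],2),"grip",round(s["grip_width"],3),"q",s["joint_positions"].round(2)); return s,T
E
python3 - <<'E'
from h import *
st(); im=optics.get_image("wrist"); cv2.imwrite("pics/w1.png",im[:,:,::-1])
im=optics.get_image("side"); cv2.imwrite("pics/d1.png",cv2.resize(im[0:230,230:560,::-1],None,fx=2.4,fy=2.4))
E
```

```text
t 1.75 loc [-0.1504 -0.0374  0.231 ] yawrel 0.0091 tilt [ 0.0011 -0.0005] F loc [ 0.02 -1.09 -0.27] grip 0.004 q [ 0.86 -0.16 -0.44  1.95 -0.07  1.33 -1.27]
```

View pics/w1.png

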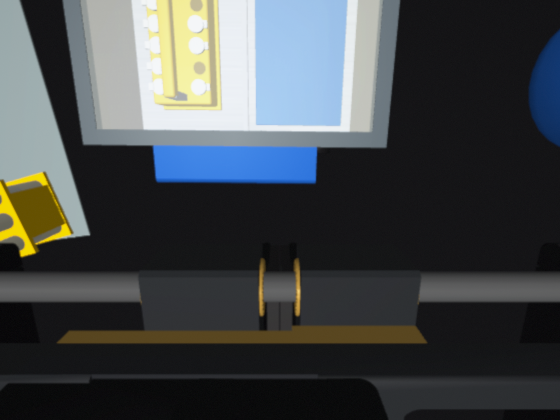

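View pics/d1.png

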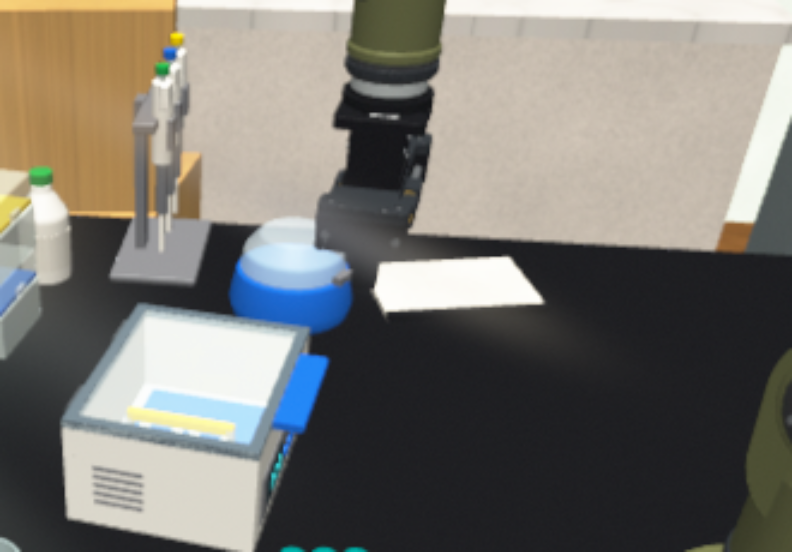

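Wrist view: the lip's front edge runs from (155,182) to (316,182), parallel to the image rows, so the yaw is good. I'll cross-check the position.

```bash
python3 - <<'E'
from h import *
np.set_printoptions(precision=4,suppress=True)
T=tcp()
for n,p,z in[("lipL",(155,182),.12),("lipR",(316.5,182),.12),("frameFL",(85,146),.124),("frameFR",(387,147),.124),("matFL",(256,124),.031),("matFR",(341,126),.031)]:
    q=plane("wrist",*p,z,T); print(n,q,loc(q))
E
```

```text
lipL [ 0.4249 -0.082   0.12  ] [-0.1267  0.0596  0.12  ]
lipR [ 0.4061 -0.214   0.12  ] [-0.1265 -0.0738  0.12  ]
frameFL [ 0.4611 -0.0357  0.124 ] [-0.0975  0.1105  0.124 ]
frameFR [ 0.4267 -0.2719  0.124 ] [-0.0979 -0.1282  0.124 ]
matFL [ 0.4605 -0.166   0.031 ] [-0.0794 -0.0185  0.031 ]
matFR [ 0.4459 -0.2545  0.031 ] [-0.0813 -0.1082  0.031 ]
```

```bash
python3 - <<'E'
from h import *
np.set_printoptions(precision=4,suppress=True)
s,T=st(); im=optics.get_image("wrist"); cv2.imwrite("pics/w2.png",im[:,:,::-1]); st()
hsv=cv2.cvtColor(im,cv2.COLOR_RGB2HSV); m=cv2.inRange(hsv,(100,200,80),(125,255,255)); m[:, 420:]=0
ys,xs=np.nonzero(m); print(xs.min(),xs.max(),ys.min(),ys.max())
for n,p,z in[("lipL",(xs.min(),ys.max()),.12),("lipR",(xs.max(),ys.max()),.12)]:
    q=plane("wrist",*p,z,T); print(n,q,loc(q))
im=optics.get_image("scene"); cv2.imwrite("pics/s2.png",cv2.resize(im[60:260,100:360,::-1],None,fx=3,fy=3))
print(proj("scene",T[:3,3]))
E
```

```text
t 1.85 loc [-0.1518 -0.0422  0.2307] yawrel 0.0013 tilt [-0.0002 -0.0012] F loc [-0.11 -0.18 -1.43] grip 0.002 q [ 0.86 -0.16 -0.44  1.95 -0.07  1.33 -1.27]
t 1.9 loc [-0.152  -0.0431  0.2305] yawrel -0.001 tilt [-0.0002 -0.0007] F loc [-0.45 -0.02  0.42] grip 0.009 q [ 0.86 -0.16 -0.44  1.95 -0.07  1.33 -1.27]
149 309 168 181
lipL [ 0.4264 -0.0773  0.12  ] [-0.1259  0.0644  0.12  ]
lipR [ 0.4078 -0.208   0.12  ] [-0.1257 -0.0676  0.12  ]
[199.9368 110.2046]
```

View pics/s2.png

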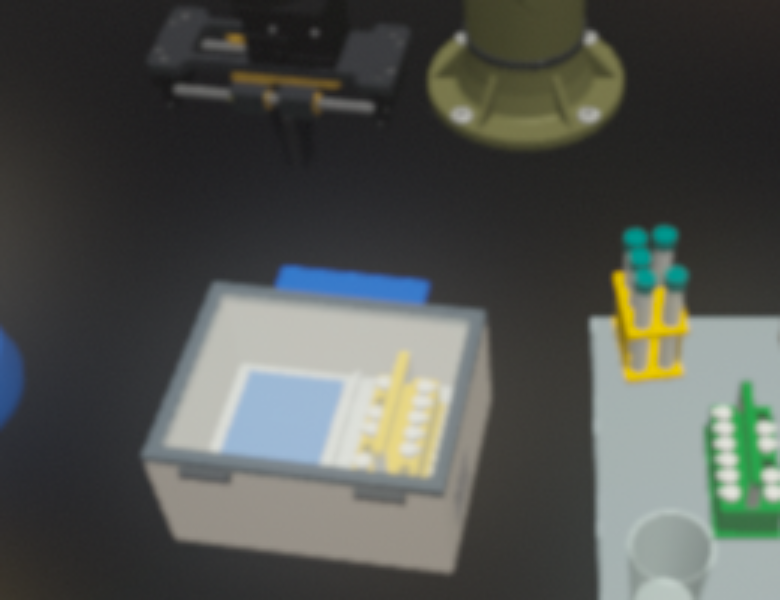

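The arm has settled, and the wrist view now agrees within 2 mm. I'll descend in front of the lip.

Request:
play_rows([
  [1,0,0,4,0],
  [1,0,0,4,0],
  [1,0,0,3.8,0],
  [1,0,0,0,0],
  [1,0.8,0,0,0],
  [1,0,0,0,0],
  [1,0,0,0,0],
])

```text
time: 2.82
position: [0.3944, -0.1808, 0.1137]
tool_rot: [3.133, -0.225, 0.003]
ft_force: [0.5, 0.6, -0.3]
grip_width: 0.003
```

```bash
python3 - <<'E'
from h import *
st(); im=optics.get_image("side"); cv2.imwrite("pics/d3.png",cv2.resize(im[40:230,250:450,::-1],None,fx=3.2,fy=3.1)); st()
E
```

```text
t 2.83 loc [-0.1428 -0.0426  0.1137] yawrel -0.0002 tilt [ 0.0017 -0.0011] F loc [ 0.44  0.67 -0.29] grip 0.003 q [ 0.85 -0.03 -0.47  2.09 -0.01  1.08 -1.33]
t 2.88 loc [-0.1431 -0.0425  0.1134] yawrel -0.0003 tilt [ 0.0012 -0.001 ] F loc [-0.47 -1.05  0.58] grip 0.005 q [ 0.85 -0.03 -0.47  2.09 -0.01  1.08 -1.33]
```

View pics/d3.png

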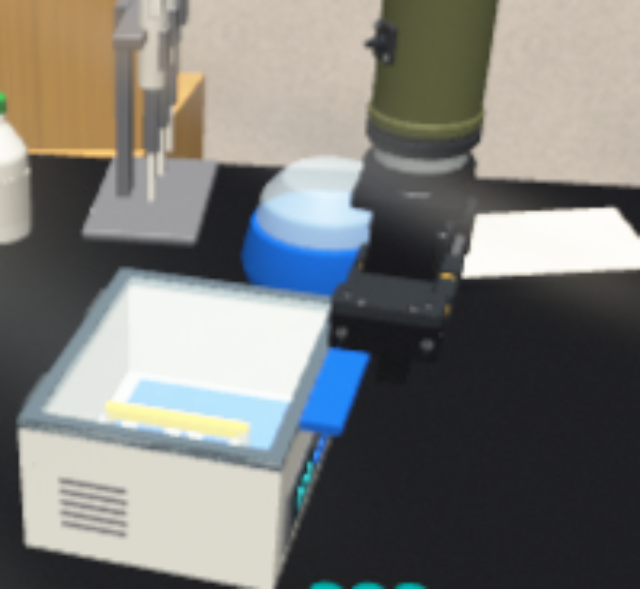

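The finger stands in front of the lip with its tips about 15 mm below the lip's middle. I'll advance to contact.

Request:
play_rows([
  [1,0.3,0,0.6,0],
  [1,0.3,0,0,0],
  [1,0.2,0,0,0],
  [1,0.2,0,0,0],
  [1,0,0,0,0],
])

```text
time: 3.5
position: [0.4022, -0.1816, 0.1063]
tool_rot: [-3.133, 0.225, 0.005]
ft_force: [-4.8, 1.4, 3.1]
grip_width: 0.005
```

```bash
python3 - <<'E'
from h import *
st()
E
```

```text
t 3.5 loc [-0.135  -0.0422  0.1063] yawrel -0.0003 tilt [-0.0031  0.0008] F loc [-4.97  0.67  3.14] grip 0.005 q [ 0.84  0.   -0.48  2.08  0.    1.06 -1.35]
```

Contact at about 5 N. I'll press a bit harder and drag up 2 cm, then check.

Request:
play_rows([
  [1,0.3,0,0,0],
  [1,0.1,0,0,0],
  [1,0,0,-0.5,0],
  [1,0.05,0,-0.5,0],
  [1,0.05,0,-0.5,0],
  [1,0.05,0,-0.5,0],
  [1,0,0,0,0],
])

```text
time: 4.38
position: [0.4033, -0.1817, 0.1243]
tool_rot: [-3.131, 0.226, 0.019]
ft_force: [-11.3, 1.6, -1.0]
grip_width: 0.005
```

```bash
python3 - <<'E'
from h import *
st(); im=optics.get_image("side"); cv2.imwrite("pics/d4.png",cv2.resize(im[60:230,250:430,::-1],None,fx=3.4,fy=3.4)); st()
E
```

```text
t 4.38 loc [-0.1338 -0.0422  0.1243] yawrel -0.0011 tilt [-0.0118  0.0031] F loc [-1.14e+01  1.00e-02 -9.90e-01] grip 0.005 q [ 0.84 -0.01 -0.47  2.05 -0.    1.11 -1.34]
t 4.42 loc [-0.1338 -0.0422  0.1242] yawrel -0.001 tilt [-0.0118  0.0032] F loc [-11.39  -0.49  -0.98] grip 0.009 q [ 0.84 -0.01 -0.47  2.05 -0.    1.11 -1.34]
```

View pics/d4.png

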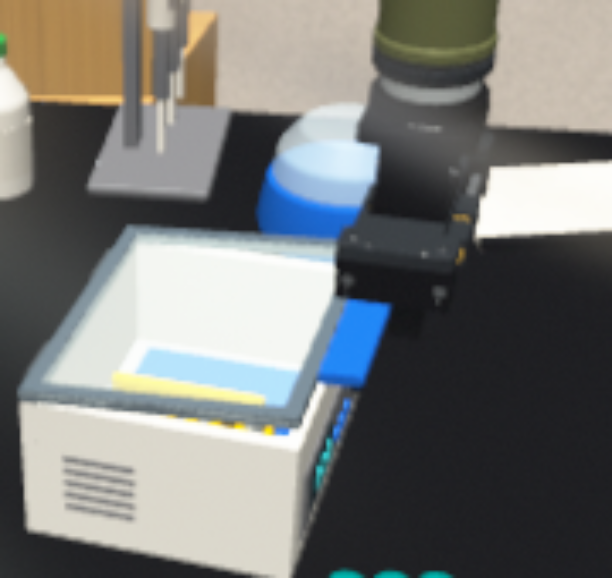

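The lid follows the finger: the lip rises and a gap opens at the rim. I'll continue along the arc.

Request:
play_rows([
  [1,0.2,0,-1.3,0],
  [1,0.3,0,-1.5,0],
  [1,0.45,0,-1.7,0],
  [1,0.58,0,-1.66,0],
  [1,0.71,0,-1.6,0],
  [1,0.84,0,-1.55,0],
  [1,0,0,0,0],
])

```text
time: 5.3
position: [0.4359, -0.1865, 0.2203]
tool_rot: [-3.133, 0.225, 0.013]
ft_force: [-14.4, 3.9, 7.2]
grip_width: 0.005
```

```bash
python3 - <<'E'
from h import *
st(); im=optics.get_image("side"); cv2.imwrite("pics/d5.png",cv2.resize(im[30:230,250:450,::-1],None,fx=3,fy=3)); st()
E
```

```text
t 5.3 loc [-0.1009 -0.0423  0.2203] yawrel -0.0007 tilt [-0.0084  0.0013] F loc [-14.79   1.77   7.21] grip 0.005 q [ 0.84 -0.03 -0.48  1.86 -0.01  1.31 -1.35]
t 5.35 loc [-0.1012 -0.0423  0.2197] yawrel -0.0008 tilt [-0.009   0.0016] F loc [-14.07   1.44   7.75] grip 0.007 q [ 0.84 -0.03 -0.48  1.86 -0.01  1.31 -1.35]
```

View pics/d5.png

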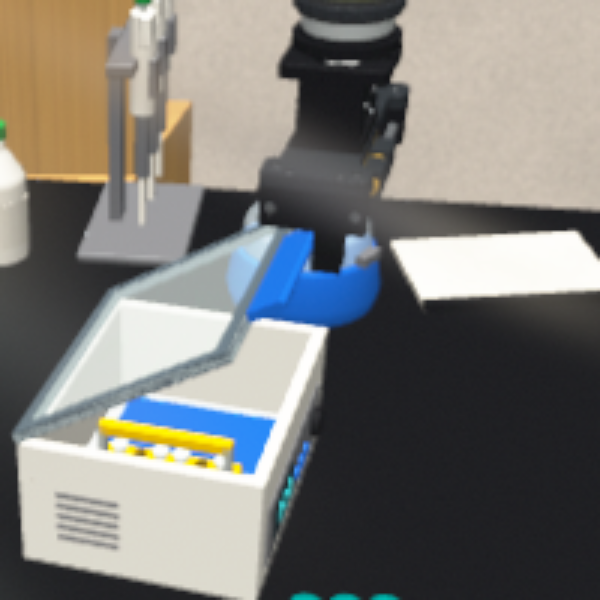

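The lid is at about 30° and the contact is steady. I'll continue to nearly upright.

Request:
play_rows([
  [1,1.0,0,-1.8,0],
  [1,1.3,0,-1.7,0],
  [1,1.5,0,-1.55,0],
  [1,1.7,0,-1.4,0],
  [1,1.8,0,-1.2,0],
  [1,1.95,0,-1.0,0],
  [1,2.0,0,-0.8,0],
  [1,2.1,0,-0.5,0],
  [1,2.1,0,-0.2,0],
  [1,1.8,0,0,0],
  [1,0,0,0,0],
])

```text
time: 6.72
position: [0.6112, -0.2114, 0.3203]
tool_rot: [-3.132, 0.224, -0.001]
ft_force: [-1.3, -0.6, -0.5]
grip_width: 0.005
```

```bash
python3 - <<'E'
from h import *
st(); im=optics.get_image("side"); cv2.imwrite("pics/d6.png",cv2.resize(im[0:230,230:450,::-1],None,fx=2.6,fy=2.6)); st()
E
```

```text
t 6.72 loc [ 0.0762 -0.042   0.3203] yawrel 0.0005 tilt [0.0005 0.0011] F loc [-1.17 -0.82 -0.53] grip 0.005 q [ 0.68  0.33 -0.52  1.3   0.16  1.55 -1.53]
t 6.78 loc [ 0.0754 -0.0421  0.3206] yawrel 0.0002 tilt [-0.      0.0008] F loc [-0.51 -0.08 -0.22] grip 0.009 q [ 0.68  0.33 -0.52  1.3   0.16  1.55 -1.53]
```

View pics/d6.png

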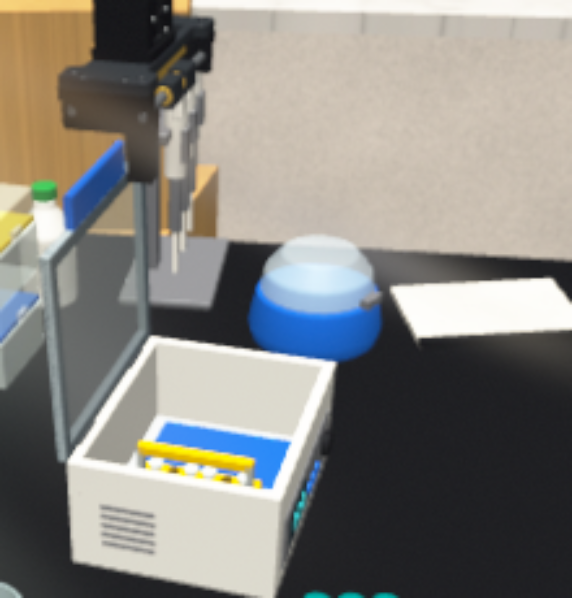

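Request:
play_rows([
  [1,0.9,0,0,0],
  [1,0.9,0,0,0],
  [1,0.8,0,0,0],
  [1,0.6,0,0,0],
  [1,0.5,0,0,0],
  [1,0.4,0,0,0],
  [1,0.3,0,0,0],
  [1,0.2,0,0,0],
  [1,0,0,0,0],
])

```text
time: 7.9
position: [0.6552, -0.218, 0.3211]
tool_rot: [-3.134, 0.225, 0.002]
ft_force: [-1.3, 0.1, 0.2]
grip_width: 0.005
```

```bash
python3 - <<'E'
from h import *
st(); im=optics.get_image("side"); cv2.imwrite("pics/d7.png",cv2.resize(im[0:230,230:450,::-1],None,fx=2.6,fy=2.6)); st()
E
```

```text
t 7.9 loc [ 0.1207 -0.0423  0.3211] yawrel -0.0002 tilt [-0.0011  0.0001] F loc [-1.26 -0.12  0.19] grip 0.005 q [ 0.62  0.43 -0.51  1.17  0.21  1.59 -1.56]
t 7.95 loc [ 0.1207 -0.0423  0.3211] yawrel -0.0002 tilt [-0.001  0.   ] F loc [-2.14 -0.03 -0.6 ] grip 0.003 q [ 0.62  0.43 -0.51  1.17  0.21  1.59 -1.56]
```

View pics/d7.png

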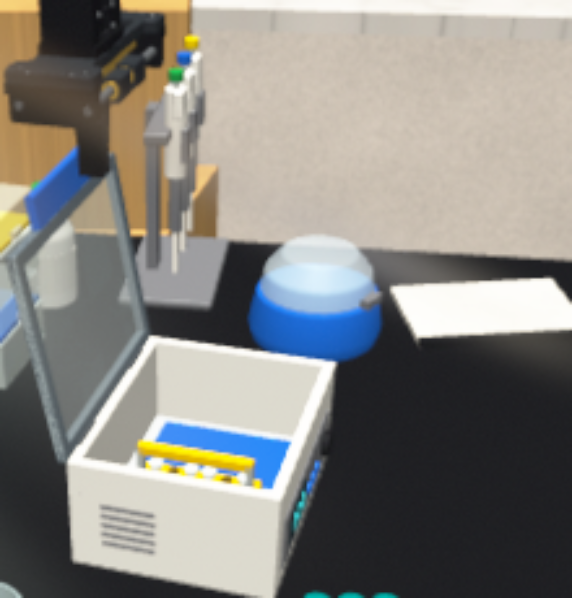

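The lid is at its stop (tip x 0.130, as predicted for 1.75 rad). I'll get a rough rack estimate, then back off and take a closer look with the wrist camera.

```bash
python3 - <<'E'
from h import *
np.set_printoptions(precision=4,suppress=True)
g=lambda p:(p[0]/5.4+230-.4,p[1]/5.4+250-.4); f=lambda p:(p[0]/5.4+300-.4,p[1]/5.4+160-.4)
a=plane("side",*g((102,108)),.078);b=plane("side",*g((405,143)),.078)
print(a,b,np.linalg.norm(a-b),(a+b)/2,np.arctan2(*(a-b)[1::-1]))
for p in[(208,428),(327,425)]: print(plane("scene",*f(p),.003))
for p in[(80,310),(405,352)]: print(plane("side",*g(p),.003))
E
```

```text
[0.6134 0.1938 0.078 ] [0.5071 0.1934 0.078 ] 0.1063076456205076 [0.5602 0.1936 0.078 ] 0.0036855306985928756
[0.6164 0.1678 0.003 ]
[0.6147 0.2246 0.003 ]
[0.6194 0.2218 0.003 ]
[0.5021 0.2215 0.003 ]
```

```bash
python3 - <<'E'
from h import *
np.set_printoptions(precision=4,suppress=True)
print("bottle cap",plane("scene",377,141,.138),plane("side",366,298,.138),"foot",plane("scene",371,178,.003))
print("conical caps",plane("scene",317,143,.125),plane("side",365,237,.125), "foot",plane("scene",318,186,.003))
print("jar cap",plane("scene",389,243,.095),"beaker",plane("scene",323,243,.092))
E
```

```text
bottle cap [0.3988 0.2733 0.138 ] [0.398 0.282 0.138] foot [0.4098 0.2779 0.003 ]
conical caps [0.3928 0.1169 0.125 ] [0.4037 0.1207 0.125 ] foot [0.4395 0.1252 0.003 ]
jar cap [0.6877 0.27   0.095 ] beaker [0.6857 0.1185 0.092 ]
```

Request:
play_rows([
  [1,0.3,0,0,0],
  [1,0,0,0,0],
  [1,-2,0,0,0],
  [1,-4,0,-3,0],
  [1,0,0,0,-0.147],
  [0.3,-1.8,-5.7,0,0],
  [0.3,-1.8,-5.7,0,0],
  [0.3,-1.8,-5.7,0,0],
  [0.3,-1.8,-5.7,0,0],
  [0.3,-1.8,-5.7,2.5,0],
  [0.3,-1.8,-5.7,2.5,0],
  [0.3,-1.8,-5.7,2.5,0],
  [0.3,0,0,2.5,0],
  [0.3,0,0,0,0],
  [0.3,0,0,0,0],
])

```text
time: 9.82
position: [0.4746, 0.1818, 0.2548]
tool_rot: [-3.141, -0.003, -0.003]
ft_force: [0.7, 0.8, 1.1]
grip_width: 0.705
```

```bash
python3 - <<'E'
from h import *
s,T=st(); im=optics.get_image("wrist"); np.save("pics/w8.npy",T); cv2.imwrite("pics/w8.png",im[:,:,::-1]); st(); print(T[:3,3])
im=optics.get_image("side"); cv2.imwrite("pics/d8.png",im[:,:,::-1])
E
```

```text
t 9.82 loc [-0.1151  0.3278  0.2548] yawrel 0.1451 tilt [0.0016 0.0002] F loc [0.58 0.89 1.07] grip 0.705 q [ 0.4   0.05 -0.83  1.74  0.04  1.37 -2.01]
t 9.88 loc [-0.1149  0.3278  0.255 ] yawrel 0.1449 tilt [0.002  0.0005] F loc [0.87 0.26 0.26] grip 0.7 q [ 0.4   0.05 -0.83  1.74  0.04  1.37 -2.01]
[0.47460993 0.18184677 0.25480068]
```

View pics/w8.png

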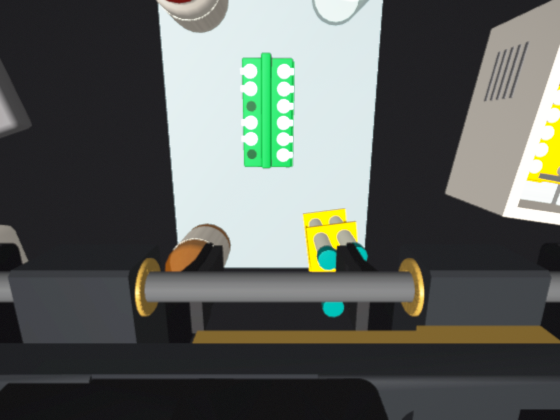

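View pics/d8.png

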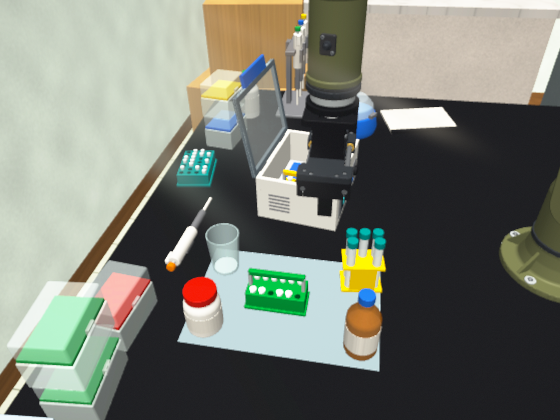

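Wrist view: the rack handle runs from (266,54) to (266,167), lined up with the tool x. The side view shows the lid standing open on its own.

```bash
python3 - <<'E'
from h import *
np.set_printoptions(precision=4,suppress=True)
T=np.load("pics/w8.npy"); im=cv2.imread("pics/w8.png"); hsv=cv2.cvtColor(im,cv2.COLOR_BGR2HSV)
m=cv2.inRange(hsv,(45,120,40),(75,255,255)); m[:,:220]=0; m[:,310:]=0; m[200:]=0
cv2.imwrite("pics/w8c.png",cv2.resize(im[40:180,220:320],None,fx=4.2,fy=4.2,interpolation=cv2.INTER_CUBIC))
for r in range(50,172,6):
    xs=np.nonzero(m[r])[0]; print(r,xs.min() if len(xs) else None,xs.max() if len(xs) else None, end=' | ')
a=plane("wrist",266,53.5,.081,T); b=plane("wrist",266,168,.081,T); print(a,b,np.linalg.norm(a-b),(a+b)/2)
q=[plane("wrist",u,v,z,T) for u,v,z in[(242,58,.04),(294,58,.04),(294,166,.04),(242.5,167,.04)]]; print(q,np.mean(q,0))
E
```

```text
50 None None | 56 261 270 | 62 242 293 | 68 257 276 | 74 257 276 | 80 243 293 | 86 257 276 | 92 257 277 | 98 243 293 | 104 243 276 | 110 243 292 | 116 243 292 | 122 258 276 | 128 244 292 | 134 244 292 | 140 258 275 | 146 244 292 | 152 244 276 | 158 244 276 | 164 244 292 | 170 None None | [0.6099 0.1941 0.081 ] [0.504 0.195 0.081] 0.10594626246038454 [0.557  0.1946 0.081 ]
[array([0.614 , 0.2209, 0.04  ]), array([0.6141, 0.1664, 0.04  ]), array([0.5015, 0.1648, 0.04  ]), array([0.5002, 0.2234, 0.04  ])] [0.5575 0.1939 0.04  ]
```

View pics/w8c.png

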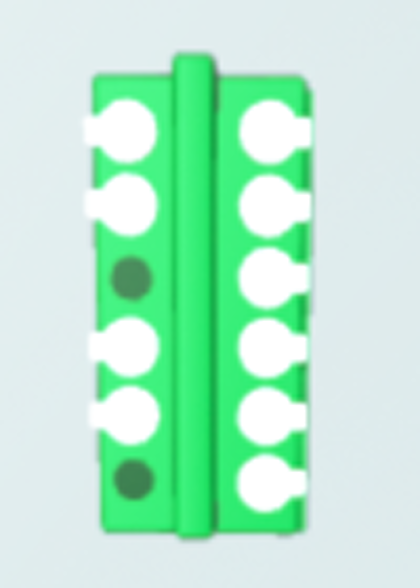

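Handle centre is (0.558, 0.194), length 106 mm (given 108), yaw about 0. Going above it and part of the way down.

Request:
play_rows([
  [0.4,4.2,-0.6,0,0],
  [0.4,4.1,-0.6,3,0],
  [0.4,0,0,4,0],
  [0.4,0,0,3.5,0],
  [0.4,0,0,0,0],
  [0.4,0,0,0,0],
])

```text
time: 10.68
position: [0.5579, 0.1949, 0.1507]
tool_rot: [-3.141, -0.005, -0.004]
ft_force: [0.4, -0.3, -0.1]
grip_width: 0.6
```

```bash
python3 - <<'E'
from h import *
s,T=st(); print(T[:3,3]); im=optics.get_image("wrist"); cv2.imwrite("pics/w9.png",im[:,:,::-1]); st()
im=optics.get_image("side"); cv2.imwrite("pics/d9.png",cv2.resize(im[150:360,170:400,::-1],None,fx=2.8,fy=2.8))
E
```

```text
t 10.68 loc [-0.0345  0.3526  0.1507] yawrel 0.1459 tilt [0.0026 0.0008] F loc [ 0.41 -0.22 -0.06] grip 0.6 q [ 0.29  0.35 -0.82  1.68  0.27  1.22 -2.15]
[0.55785451 0.19492839 0.15071392]
t 10.72 loc [-0.0344  0.3528  0.1511] yawrel 0.1461 tilt [0.0035 0.0008] F loc [-0.88  0.16  1.02] grip 0.598 q [ 0.29  0.35 -0.82  1.68  0.27  1.22 -2.15]
```

View pics/w9.png

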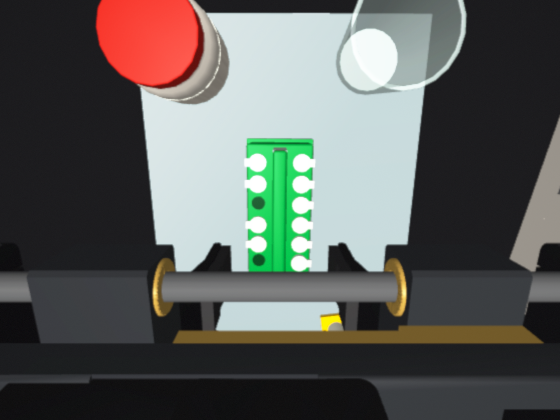

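View pics/d9.png

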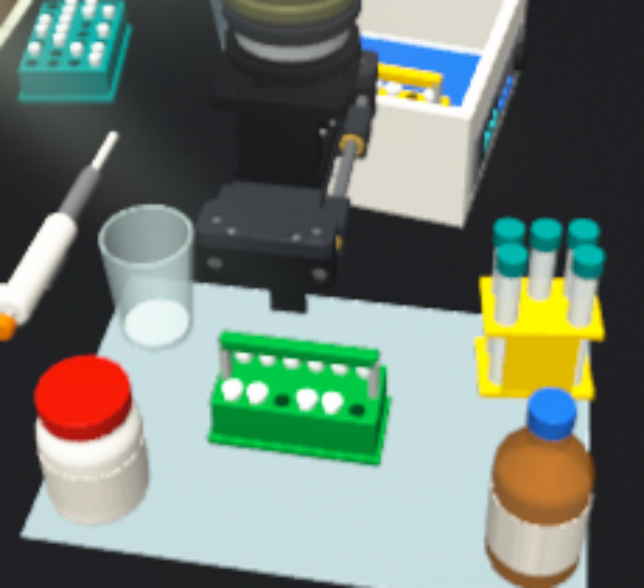

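The bar at column 280 is centred between the fingers, and the surrounding things are clear. I'll descend and grip.

Request:
play_rows([
  [0.4,0,0,3.5,0],
  [0.4,0,0,3,0],
  [0.4,0,0,2.1,0],
  [0.4,0,0,0,0],
  [0.4,0,0,0,0],
  [1,0,0,0,0],
  [1,0,0,0,0],
  [1,0,0,0,0],
  [1,0,0,0,0],
  [1,0,0,0,0],
  [1,0,0,0,0],
], force=35)

```text
time: 12.15
position: [0.5565, 0.195, 0.0627]
tool_rot: [-3.141, -0.006, 0.0]
ft_force: [0.3, 0.3, -1.1]
grip_width: 0.114
```

```bash
python3 - <<'E'
from h import *
s,T=st(); print(T[:3,3])
E
```

```text
t 12.15 loc [-0.0359  0.3525  0.0627] yawrel 0.147 tilt [-0.0001  0.0002] F loc [ 0.27  0.33 -1.06] grip 0.114 q [ 0.25  0.44 -0.77  1.77  0.35  1.07 -2.21]
[0.5564751  0.1950113  0.06265422]
```

Gripped at 9.9 mm opening (bar 10 mm). I'll lift well clear, carry it over the bay, and turn to the incubator's yaw.

Request:
play_rows([
  [1,0,0,-1,0],
  [1,0,0,-3,0],
  [1,0,0,-5,0],
  [1,0,0,-5,0],
  [1,0,0,-5,0],
  [1,-0.2,2,0,0],
  [1,-0.2,4,0,0],
  [1,-0.2,4.5,0,0],
  [1,-0.2,4.5,0,0],
  [1,-0.2,4.5,0,0],
  [1,-0.2,4.5,0,0],
  [1,-0.2,4.5,0,0],
  [1,-0.2,4.5,0,0],
  [1,-0.2,4,0,0],
  [1,-0.4,3,0,0],
  [1,0,1.1,0,0],
  [1,0,0,0,0.147],
  [1,0,0,0,0],
  [1,0,0,0,0],
])

```text
time: 14.52
position: [0.5364, -0.215, 0.2529]
tool_rot: [-3.134, 0.218, -0.0]
ft_force: [1.0, -0.3, -2.9]
grip_width: 0.111
```

```bash
python3 - <<'E'
from h import *
s,T=st(); print(T[:3,3]); im=optics.get_image("wrist"); np.save("pics/w10.npy",T); cv2.imwrite("pics/w10.png",im[:,:,::-1]); st()
im=optics.get_image("side"); cv2.imwrite("pics/d10.png",cv2.resize(im[0:260,170:430,::-1],None,fx=2.3,fy=2.3))
im=optics.get_image("scene"); cv2.imwrite("pics/s10.png",cv2.resize(im[90:270,120:300,::-1],None,fx=3.3,fy=3.3))
E
```

```text
t 14.53 loc [ 0.0027 -0.0562  0.2529] yawrel 0.004 tilt [0.0001 0.0002] F loc [ 1.02 -0.12 -2.92] grip 0.111 q [ 0.84  0.2  -0.58  1.59  0.11  1.39 -1.46]
[ 0.536433   -0.21496551  0.25293393]
t 14.57 loc [ 0.0026 -0.0564  0.2529] yawrel 0.0032 tilt [0.     0.0001] F loc [ 0.28 -0.15 -2.18] grip 0.11 q [ 0.84  0.2  -0.58  1.59  0.11  1.39 -1.46]
```

View pics/w10.png

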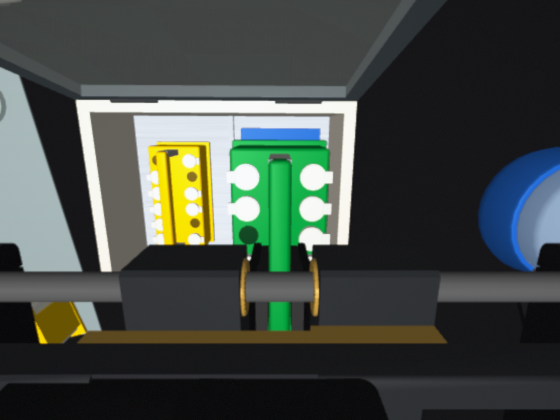

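View pics/d10.png

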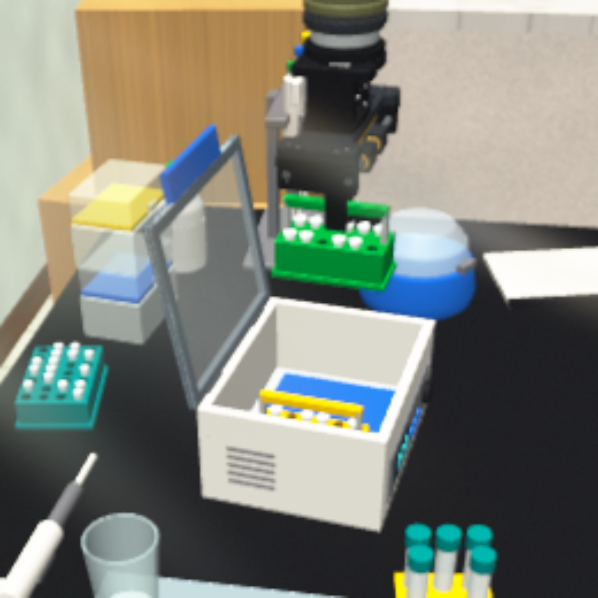

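View pics/s10.png

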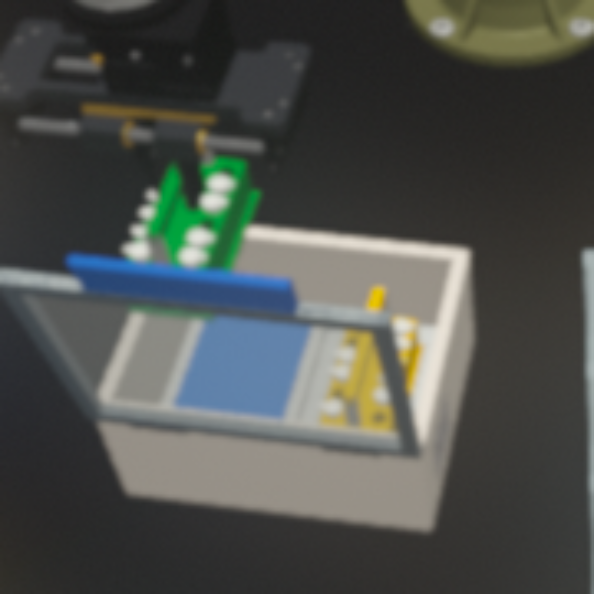

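The rack hangs level over the bay. In the wrist view the mat's far edge spans (241,129) to (320,129), and the rim's far corners are at (78,102) and (356,102). I'll check the alignment with these.

```bash
python3 - <<'E'
from h import *
np.set_printoptions(precision=4,suppress=True)
T=np.load("pics/w10.npy"); im=cv2.imread("pics/w10.png")
cv2.imwrite("pics/w10c.png",cv2.resize(im[85:265,70:370],None,fx=2.6,fy=2.6,interpolation=cv2.INTER_CUBIC))
for n,p,z in[("matL",(241,128.5),.031),("matR",(320.5,128.5),.031),("rimFL",(78,102),.116),("rimFR",(356.5,102),.116)]:
    q=plane("wrist",*p,z,T); print(n,q,loc(q))
E
```

```text
matL [ 0.6094 -0.1823  0.031 ] [ 0.0702 -0.0134  0.031 ]
matR [ 0.5971 -0.2709  0.031 ] [ 0.0706 -0.1029  0.031 ]
rimFL [ 0.649  -0.0579  0.116 ] [0.0917 0.1154 0.116 ]
rimFR [ 0.6161 -0.2932  0.116 ] [ 0.0927 -0.1223  0.116 ]
```

View pics/w10c.png

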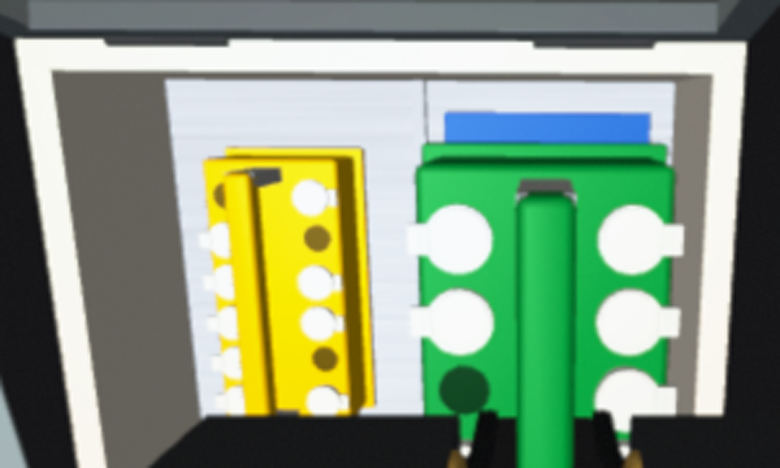

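Request:
play_rows([
  [1,-0.45,0.16,0,0.003],
  [1,0,0,3,0],
  [1,0,0,4,0],
  [1,0,0,4,0],
  [1,0,0,3,0],
  [1,0,0,1.2,0],
  [1,0,0,0,0],
  [1,0,0,0,0],
])

```text
time: 15.68
position: [0.5326, -0.2176, 0.1024]
tool_rot: [3.132, -0.229, 0.004]
ft_force: [1.2, 0.5, -2.2]
grip_width: 0.109
```

```bash
python3 - <<'E'
from h import *
s,T=st(); im=optics.get_image("wrist"); np.save("pics/w11.npy",T); cv2.imwrite("pics/w11.png",im[:,:,::-1]); st()
im=optics.get_image("side"); cv2.imwrite("pics/d11.png",cv2.resize(im[60:240,220:400,::-1],None,fx=3.3,fy=3.3))
E
```

```text
t 15.68 loc [-0.0008 -0.0593  0.1024] yawrel -0.0032 tilt [ 0.0024 -0.0012] F loc [ 1.17  0.63 -2.25] grip 0.109 q [ 0.83  0.31 -0.56  1.78  0.18  1.1  -1.52]
t 15.72 loc [-0.0008 -0.0594  0.1025] yawrel -0.0032 tilt [ 0.0025 -0.0014] F loc [-0.05 -0.33 -3.33] grip 0.112 q [ 0.83  0.31 -0.56  1.78  0.18  1.1  -1.52]
```

View pics/w11.png

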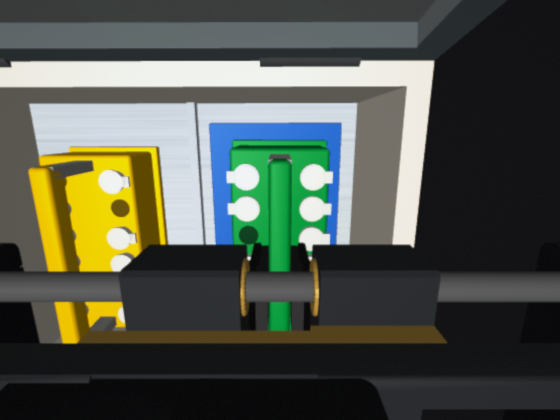

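View pics/d11.png

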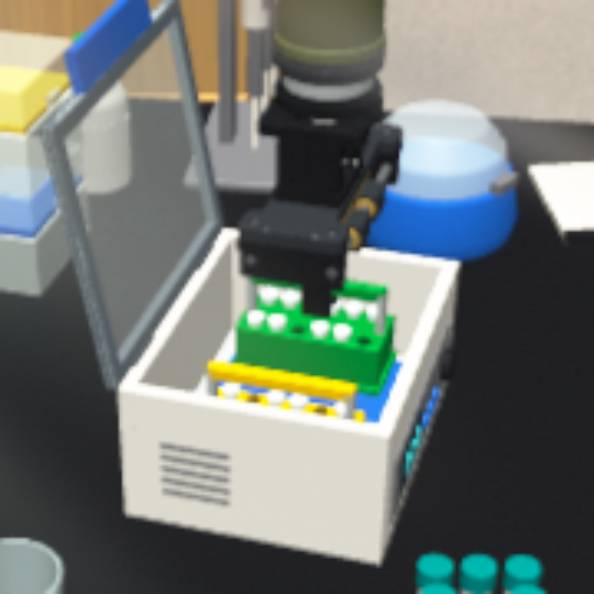

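```bash
python3 - <<'E'
from h import *
np.set_printoptions(precision=4,suppress=True)
T=np.load("pics/w11.npy"); im=cv2.imread("pics/w11.png"); hsv=cv2.cvtColor(im,cv2.COLOR_BGR2HSV)
b=cv2.inRange(hsv,(105,150,60),(125,255,255)); g=cv2.inRange(hsv,(45,120,40),(75,255,255))
L=[];Rr=[]
for r in range(128,240,8):
    xs=np.nonzero(b[r,190:360])[0]+190
    L.append(plane("wrist",xs.min()-.0,r,.031,T));Rr.append(plane("wrist",xs.max()+1,r,.031,T))
L=np.array([loc(p) for p in L]);Rr=np.array([loc(p) for p in Rr])
print(np.polyfit(L[:,0],L[:,1],1),np.polyfit(Rr[:,0],Rr[:,1],1)); print("L",L[[0,-1]],"R",Rr[[0,-1]], "ymid",(L[:,1]+Rr[:,1]).mean()/2)
r=np.nonzero(b[:,222])[0]; print("mat far row",r.min()); print(loc(plane("wrist",275,r.min(),.031,T)))
for rr in(143,):
    xs=np.nonzero(g[rr,190:360])[0]+190; zf=T[2,3]-.0597; print("foot z",zf); print(xs.min(),xs.max(),loc(plane("wrist",xs.min(),rr,zf+.004,T)),loc(plane("wrist",xs.max()+1,rr,zf+.004,T)))
for r in range(100,125,1): pass
E
```

```text
[ 0.0002 -0.0135] [-0.0014 -0.1017]
L [[ 0.0678 -0.0136  0.031 ]
 [-0.0058 -0.0138  0.031 ]] R [[ 0.0676 -0.1019  0.031 ]
 [-0.006  -0.1017  0.031 ]] ymid -0.057650378558778324
mat far row 124
[ 0.0703 -0.0575  0.031 ]
foot z 0.04271324997458409
233 325 [ 0.0586 -0.0309  0.0467] [ 0.0584 -0.0899  0.0467]
```

The mat is parallel to within 0.001 rad. The rack sits 2.7 mm too far in -y and about 3 mm too far in +x. I'll correct that and lower gently.

Request:
play_rows([
  [1,-0.3,-0.27,0,-0.003],
  [1,0,0,0.3,0],
  [1,0,0,0.3,0],
  [1,0,0,0.2,0],
  [1,0,0,0.2,0],
  [1,0,0,0,0],
  [1,0,0,0,0],
])

```text
time: 16.65
position: [0.5289, -0.2142, 0.0908]
tool_rot: [3.133, -0.225, 0.0]
ft_force: [-0.4, 0.4, -3.7]
grip_width: 0.113
```

```bash
python3 - <<'E'
from h import *
s,T=st()
E
```

```text
t 16.65 loc [-0.0049 -0.0565  0.0908] yawrel -0.0002 tilt [ 0.0001 -0.0002] F loc [-0.48  0.3  -3.66] grip 0.113 q [ 0.82  0.32 -0.56  1.8   0.19  1.08 -1.52]
```

Request:
play_rows([
  [1,0,0,0.1,0],
  [1,0,0,0.1,0],
  [1,0,0,0,0],
])

```text
time: 17.02
position: [0.529, -0.214, 0.0905]
tool_rot: [3.133, -0.225, -0.0]
ft_force: [-4.4, 2.7, 9.3]
grip_width: 0.11
```

```bash
python3 - <<'E'
from h import *
s,T=st()
E
```

```text
t 17.02 loc [-0.0048 -0.0563  0.0905] yawrel -0.0001 tilt [-0.0002 -0.0008] F loc [-4.74  2.05  9.31] grip 0.11 q [ 0.82  0.32 -0.56  1.8   0.19  1.08 -1.52]
```

Landed (+9 N at the mat height). I'll ease off, open the jaws partly, and look.

Request:
play_rows([
  [1,0,0,-0.1,0],
  [0.85,0,0,0,0],
  [0.6,0,0,0,0],
  [0.6,0,0,0,0],
  [0.6,0,0,0,0],
  [0.6,0,0,-2,0],
  [0.6,0,0,-4,0],
  [0.6,0,0,-5,0],
  [0.6,-1,0,-5,0],
  [0.6,0,0,0,0],
  [0.6,0,0,0,0],
])

```text
time: 18.4
position: [0.519, -0.2127, 0.2505]
tool_rot: [3.133, -0.225, 0.001]
ft_force: [-0.2, -0.3, 0.4]
grip_width: 0.402
```

```bash
python3 - <<'E'
from h import *
s,T=st(); im=optics.get_image("wrist"); np.save("pics/w12.npy",T); cv2.imwrite("pics/w12.png",im[:,:,::-1]); st()
im=optics.get_image("side"); cv2.imwrite("pics/d12.png",cv2.resize(im[30:230,200:400,::-1],None,fx=3,fy=3))
im=optics.get_image("scene"); cv2.imwrite("pics/s12.png",cv2.resize(im[90:270,120:300,::-1],None,fx=3.3,fy=3.3))
E
```

```text
t 18.4 loc [-0.0149 -0.0564  0.2505] yawrel -0.0002 tilt [ 0.0007 -0.0009] F loc [-0.15 -0.3   0.37] grip 0.402 q [ 0.87  0.16 -0.59  1.63  0.09  1.38 -1.44]
t 18.45 loc [-0.0154 -0.0563  0.2494] yawrel -0.0001 tilt [-0.001   0.0001] F loc [-0.14 -0.7  -0.31] grip 0.403 q [ 0.87  0.16 -0.59  1.63  0.09  1.38 -1.44]
```

View pics/w12.png

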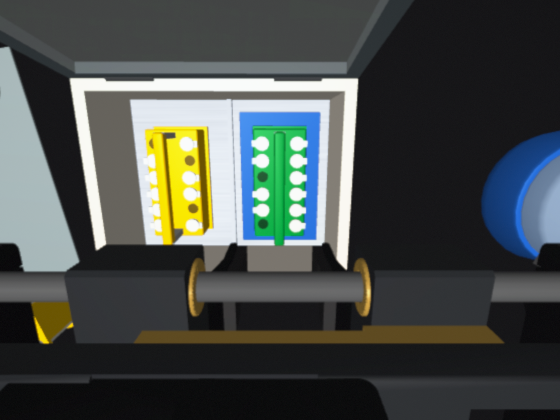

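View pics/d12.png

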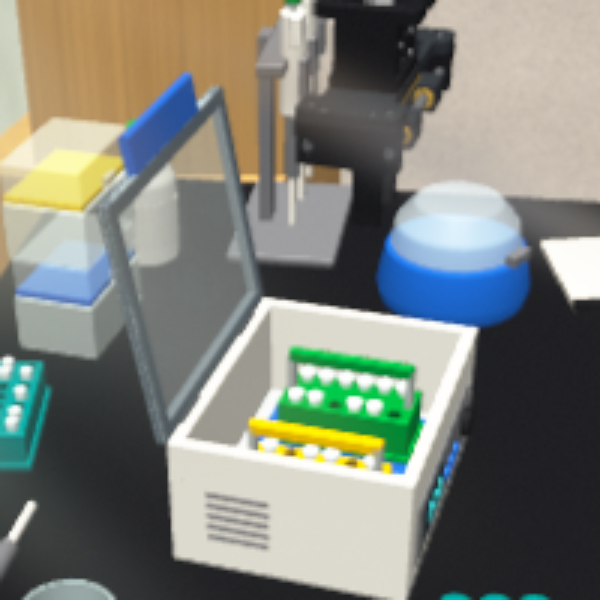

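View pics/s12.png

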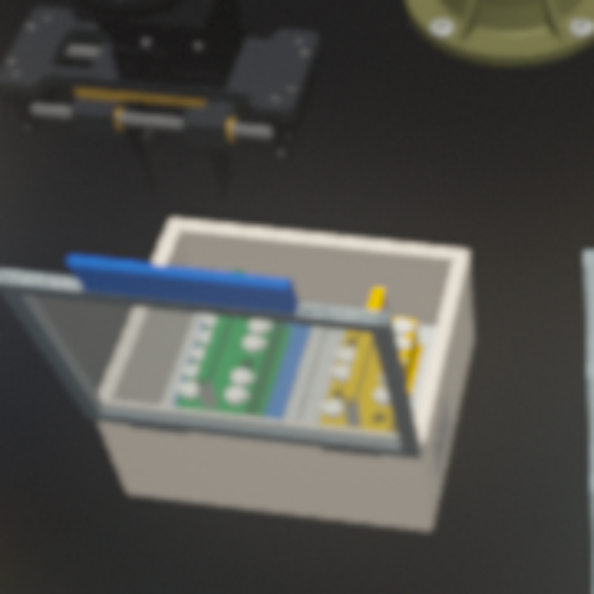

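The rack stands centred and square on the mat: in the wrist view the mat spans columns 239–320 and the foot 252–307, so equal gaps. The lid still stands open.

To shut it I'll straddle the lip with the jaws along x, front finger to hold and rear finger to nudge it past upright. Then I'll swing the rear finger out past the lip's -y end so that both fingers are in front, and guide the lip down.

Request:
play_rows([
  [0.5,0,0,-4,-0.1745],
  [0.5,0,0,-4.2,-0.1745],
  [0.5,0,0,-4.4,-0.1745],
  [0.5,0,0,0,-0.1745],
  [0.5,0,0,0,-0.1745],
  [0.5,0,0,0,-0.1745],
  [0.5,0,0,0,-0.1745],
  [0.5,0,0,0,-0.1745],
  [0.5,0,0,0,-0.1745],
  [0.5,0.4,4,0,0],
  [0.5,0.4,4,0,0],
  [0.5,0.4,4,0,0],
  [0.5,0.4,3,0,0],
  [0.5,0,0,0,0],
  [0.5,0,0,0,0],
])

```text
time: 20.42
position: [0.6693, -0.2181, 0.3748]
tool_rot: [-2.373, -2.056, 0.002]
ft_force: [-0.3, 0.2, 0.3]
grip_width: 0.5
```

```bash
python3 - <<'E'
from h import *
s,T=st(); im=optics.get_image("wrist"); cv2.imwrite("pics/w13.png",im[:,:,::-1]); st()
im=optics.get_image("side"); cv2.imwrite("pics/d13.png",cv2.resize(im[0:200,200:400,::-1],None,fx=3,fy=3))
E
```

```text
t 20.43 loc [ 0.1346 -0.0404  0.3748] yawrel 1.5707 tilt [-0.0019  0.0006] F loc [-0.3   0.12  0.28] grip 0.5 q [ 0.69  0.51 -0.71  1.    0.33  1.73 -0.04]
t 20.48 loc [ 0.1344 -0.0407  0.3756] yawrel 1.5701 tilt [-0.001  -0.0002] F loc [0.79 0.19 0.89] grip 0.499 q [ 0.69  0.51 -0.71  1.    0.33  1.73 -0.04]
```

View pics/w13.png

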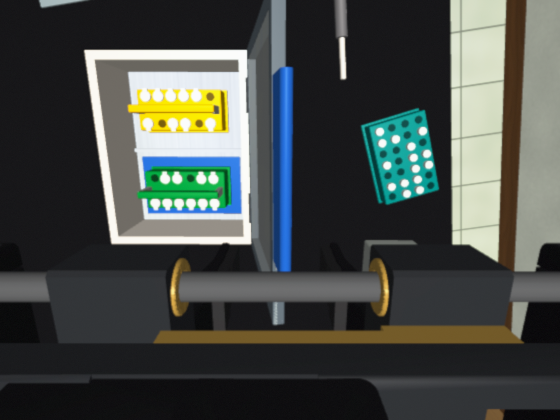

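View pics/d13.png

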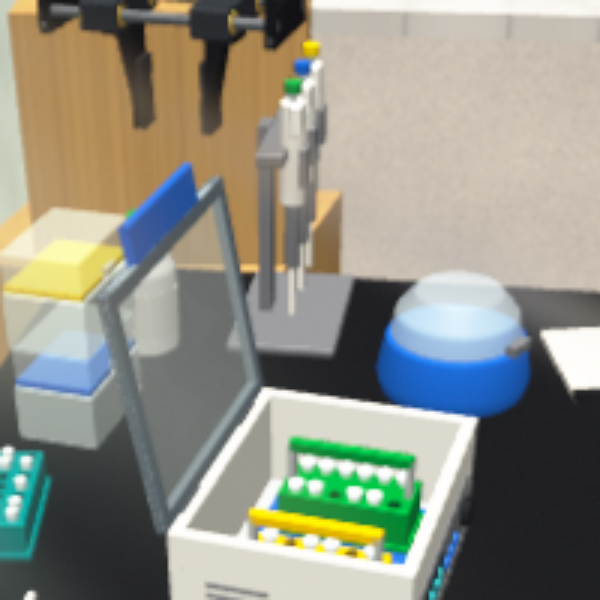

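The lip (columns 275–293) lies midway between the fingers (222 and 340). I'll descend to straddle it.

Request:
play_rows([
  [0.5,0,0,2,0],
  [0.5,0,0,2,0],
  [0.5,0,0,1.4,0],
  [0.5,0,0,0,0],
  [0.5,0,0,0,0],
])

```text
time: 21.15
position: [0.6698, -0.2184, 0.3229]
tool_rot: [2.374, 2.055, 0.001]
ft_force: [-0.6, -0.7, 0.4]
grip_width: 0.498
```

```bash
python3 - <<'E'
from h import *
s,T=st(); im=optics.get_image("side"); cv2.imwrite("pics/d14.png",cv2.resize(im[0:200,200:400,::-1],None,fx=3,fy=3)); st()
E
```

```text
t 21.15 loc [ 0.1352 -0.0406  0.3229] yawrel 1.57 tilt [ 0.0013 -0.0006] F loc [-0.48 -0.76  0.38] grip 0.498 q [ 0.72  0.5  -0.71  1.12  0.32  1.62 -0.05]
t 21.2 loc [ 0.1353 -0.0405  0.323 ] yawrel 1.5701 tilt [ 0.0016 -0.0005] F loc [ 0.57 -0.23 -0.29] grip 0.499 q [ 0.72  0.51 -0.71  1.12  0.32  1.62 -0.05]
```

View pics/d14.png

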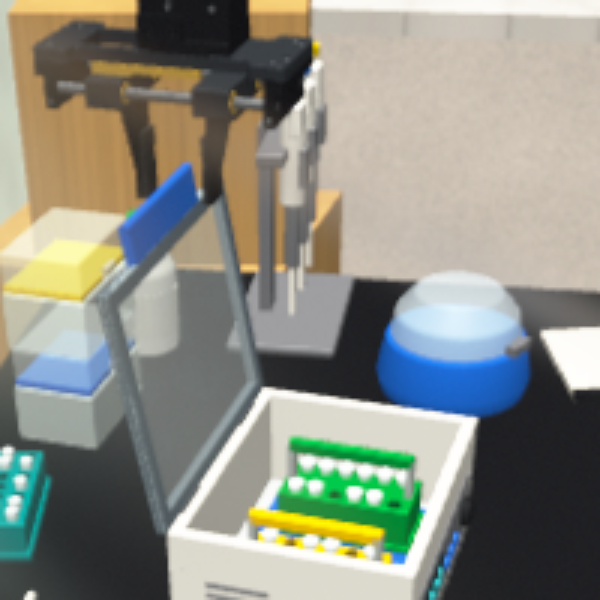

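The fingers straddle the lip near its -y end. I'll narrow the gap, then pull slowly forward past upright.

Request:
play_rows([
  [0.72,0,0,0,0],
  [0.72,0,0,0,0],
  [0.72,0,0,0,0],
  [0.72,0,-0.8,0,0],
  [0.72,0,-0.8,0,0],
  [0.72,0,-0.8,0,0],
  [0.72,0,-0.8,0,0],
  [0.72,0,-0.8,0,0],
  [0.72,0,-0.8,0,0],
  [0.72,0,-0.7,0,0],
  [0.72,0,-0.6,0,0],
  [0.72,0,-0.6,0,0],
  [0.72,0,0,0,0],
  [0.72,0,0,0,0],
])

```text
time: 22.95
position: [0.6034, -0.2087, 0.3218]
tool_rot: [-2.375, -2.056, 0.0]
ft_force: [-0.4, -0.4, 1.1]
grip_width: 0.283
```

```bash
python3 - <<'E'
from h import *
s,T=st(); im=optics.get_image("side"); cv2.imwrite("pics/d15.png",cv2.resize(im[0:200,200:400,::-1],None,fx=3,fy=3)); st()
im=optics.get_image("wrist"); cv2.imwrite("pics/w15.png",im[:,:,::-1])
E
```

```text
t 22.95 loc [ 0.068  -0.0405  0.3218] yawrel 1.5703 tilt [-0.0002 -0.0001] F loc [-0.3  -0.41  1.11] grip 0.283 q [ 0.84  0.35 -0.74  1.31  0.23  1.56 -0.01]
t 23.0 loc [ 0.0681 -0.0405  0.3217] yawrel 1.5703 tilt [-0.0002  0.    ] F loc [-0.72 -0.25  0.31] grip 0.278 q [ 0.84  0.35 -0.74  1.31  0.23  1.56 -0.01]
```

View pics/d15.png

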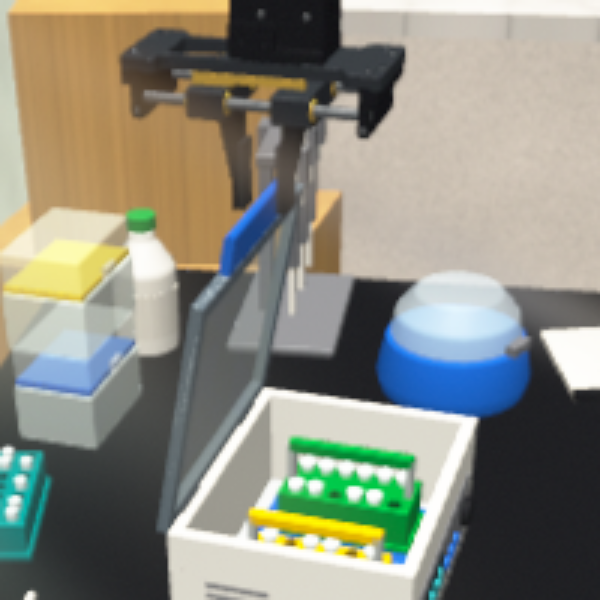

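View pics/w15.png

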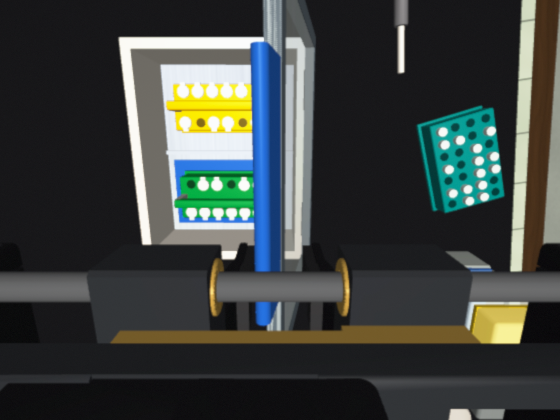

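The lid now leans on the front finger at about 80°. I'll open the jaws a little, shift toward the lip's end, then swing the rear finger out and around, pivoting about the front finger.

Request:
play_rows([
  [0.66,-0.5,0.25,0,0],
  [0.6,-0.5,0.25,0,0],
  [0.6,0,0,0,0],
  [0.6,0,0,0,0],
  [0.6,-0.43,-0.04,0,0.1745],
  [0.6,-0.43,-0.04,0,0.1745],
  [0.6,-0.43,-0.04,0,0.1745],
  [0.6,0,0,0,0],
  [0.6,0,0,0,0],
])

```text
time: 24.18
position: [0.6019, -0.2307, 0.3218]
tool_rot: [2.824, 1.376, 0.0]
ft_force: [0.5, -0.0, 0.0]
grip_width: 0.398
```

```bash
python3 - <<'E'
from h import *
s,T=st(); im=optics.get_image("side"); cv2.imwrite("pics/d16.png",cv2.resize(im[0:200,200:400,::-1],None,fx=3,fy=3)); st()
im=optics.get_image("wrist"); cv2.imwrite("pics/w16.png",im[:,:,::-1])
E
```

```text
t 24.18 loc [ 0.0697 -0.0624  0.3218] yawrel 1.0501 tilt [ 0. -0.] F loc [0.52 0.03 0.03] grip 0.398 q [ 0.81  0.35 -0.65  1.3   0.21  1.56 -0.48]
t 24.23 loc [ 0.0697 -0.0625  0.3218] yawrel 1.0495 tilt [-0.0001 -0.0001] F loc [-0.12  0.36  0.38] grip 0.401 q [ 0.81  0.35 -0.65  1.3   0.21  1.56 -0.48]
```

View pics/d16.png

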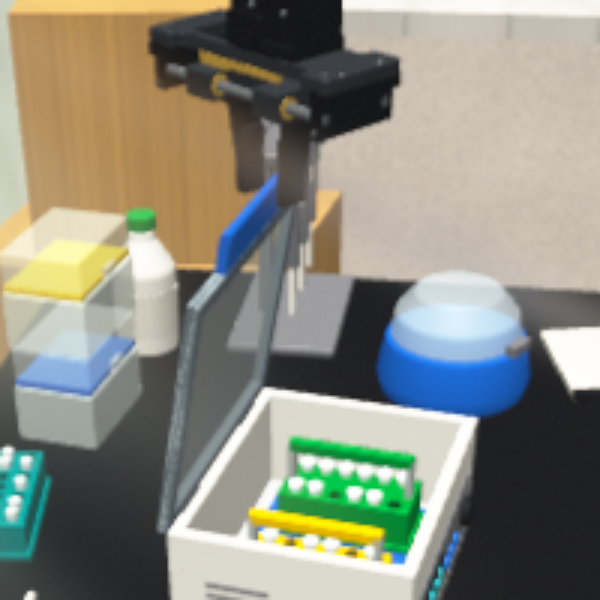

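View pics/w16.png

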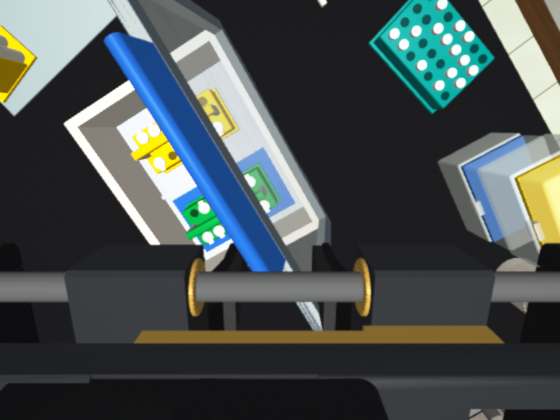

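The lip is still resting on the front finger, and the rear finger is already beyond the lip's end. I'll finish the swing.

Request:
play_rows([
  [0.6,-0.43,-0.04,0,0.1745],
  [0.6,-0.43,-0.04,0,0.1745],
  [0.6,-0.43,-0.04,0,0.1745],
  [0.6,-0.43,-0.04,0,0.1745],
  [0.6,-0.43,-0.04,0,0.1745],
  [0.6,-0.43,-0.04,0,0.1745],
  [0.6,0,0,0,0],
  [0.6,0,0,0,0],
])

```text
time: 25.28
position: [0.5789, -0.24, 0.3218]
tool_rot: [3.134, -0.219, 0.0]
ft_force: [-1.3, -0.3, 0.1]
grip_width: 0.397
```

```bash
python3 - <<'E'
from h import *
s,T=st(); im=optics.get_image("side"); cv2.imwrite("pics/d17.png",cv2.resize(im[0:200,200:400,::-1],None,fx=3,fy=3)); st()
im=optics.get_image("wrist"); cv2.imwrite("pics/w17.png",im[:,:,::-1])
E
```

```text
t 25.27 loc [ 0.0483 -0.0749  0.3218] yawrel 0.0034 tilt [-0.     -0.0001] F loc [-1.25 -0.5   0.15] grip 0.397 q [ 0.74  0.28 -0.5   1.35  0.13  1.54 -1.45]
t 25.32 loc [ 0.0483 -0.0749  0.3218] yawrel 0.0027 tilt [0.     0.0001] F loc [-0.46  0.01 -0.63] grip 0.398 q [ 0.74  0.28 -0.5   1.35  0.13  1.54 -1.46]
```

View pics/d17.png

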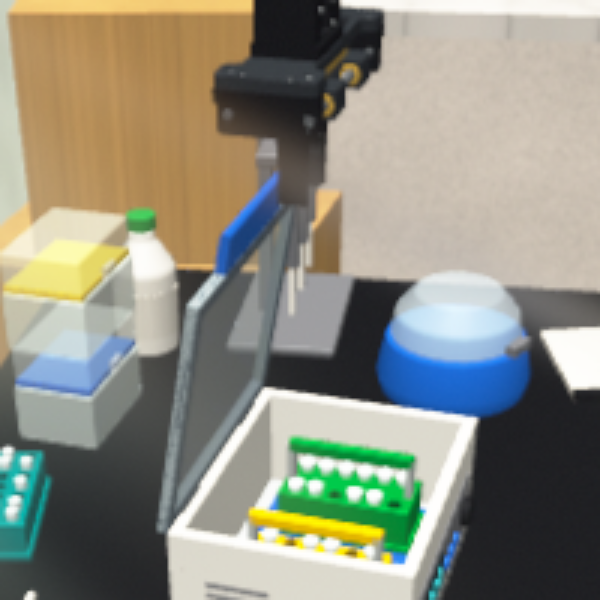

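View pics/w17.png

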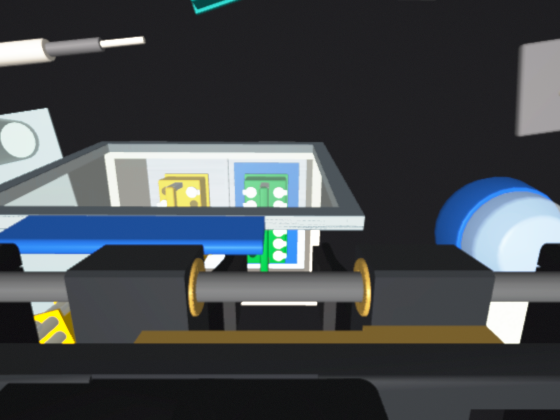

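Both fingers are in front, the inner one holding the lip. I'll slide toward the lip's middle and close the fingers, and meanwhile work out the arc down.

Request:
play_rows([
  [0.6,0,-1.1,0,0],
  [0.6,0,-1.1,0,0],
  [0.6,0,-1.1,0,0],
  [1,0,0,0,0],
  [1,0,0,0,0],
  [1,0,0,0,0],
])

```text
time: 26.12
position: [0.5834, -0.2081, 0.3217]
tool_rot: [3.133, -0.226, -0.0]
ft_force: [0.5, -0.8, -0.1]
grip_width: 0.141
```

```bash
python3 - <<'E'
from h import *
s,T=st(); im=optics.get_image("side"); cv2.imwrite("pics/d18.png",cv2.resize(im[0:200,200:400,::-1],None,fx=3,fy=3)); st()
p=loc(T[:3,3]); 
th=np.r_[np.arange(1.40,.3,-.08),np.arange(.3,.0,-.05),0]
press=np.interp(th,[0,.3,.6,1.4],[.005,.0045,.001,0])
x=.095-.22*np.cos(th)-.0095+press; z=.116+.22*np.sin(th)+.004*np.cos(th)-.0125
print(x[0],z[0]); 
for i in range(1,len(th)): print(round(th[i],2),"dx %.2f dz %.2f"%(100*(x[i]-x[i-1]),-100*(z[i]-z[i-1])), "x %.4f z %.4f"%(x[i],z[i]))
E
```

```text
t 26.12 loc [ 0.0482 -0.0426  0.3217] yawrel -0.001 tilt [-0.     -0.0003] F loc [ 0.63 -0.71 -0.13] grip 0.141 q [ 0.71  0.27 -0.52  1.37  0.13  1.54 -1.51]
t 26.18 loc [ 0.0481 -0.0426  0.3218] yawrel -0.001 tilt [-0.0001 -0.0002] F loc [-0.05  0.06 -0.17] grip 0.101 q [ 0.71  0.27 -0.52  1.37  0.13  1.54 -1.51]
0.04810722856194697 0.3209788091690622
1.32 dx -1.71 dz 0.34 x 0.0310 z 0.3176
1.24 dx -1.68 dz 0.47 x 0.0142 z 0.3129
1.16 dx -1.63 dz 0.61 x -0.0021 z 0.3068
1.08 dx -1.57 dz 0.74 x -0.0178 z 0.2994
1.0 dx -1.51 dz 0.86 x -0.0329 z 0.2908
0.92 dx -1.43 dz 0.98 x -0.0472 z 0.2810
0.84 dx -1.35 dz 1.10 x -0.0606 z 0.2700
0.76 dx -1.25 dz 1.20 x -0.0732 z 0.2580
0.68 dx -1.15 dz 1.30 x -0.0847 z 0.2449
0.6 dx -1.04 dz 1.39 x -0.0951 z 0.2310
0.52 dx -0.84 dz 1.47 x -0.1035 z 0.2163
0.44 dx -0.72 dz 1.55 x -0.1107 z 0.2008
0.36 dx -0.59 dz 1.61 x -0.1166 z 0.1847
0.3 dx -0.36 dz 1.24 x -0.1202 z 0.1723
0.25 dx -0.29 dz 1.05 x -0.1231 z 0.1618
0.2 dx -0.24 dz 1.07 x -0.1254 z 0.1511
0.15 dx -0.18 dz 1.08 x -0.1273 z 0.1403
0.1 dx -0.13 dz 1.09 x -0.1286 z 0.1294
0.05 dx -0.07 dz 1.10 x -0.1293 z 0.1185
0.0 dx -0.02 dz 1.10 x -0.1295 z 0.1075
```

View pics/d18.png

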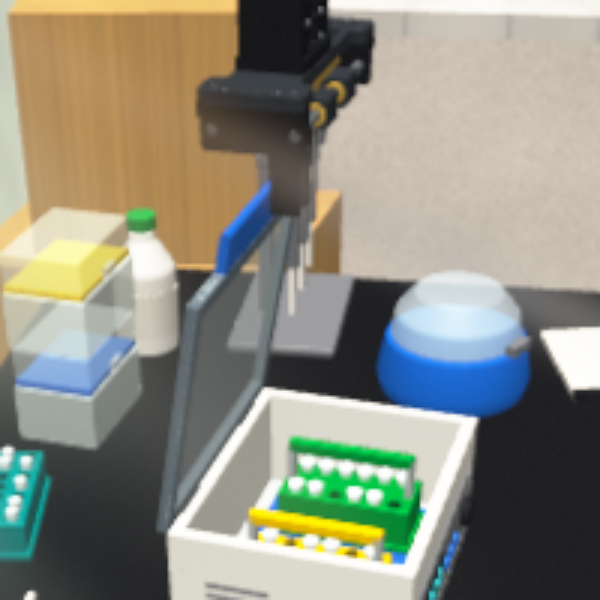

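The lip rests against the closed fingers. Guiding it down to about 35°.

Request:
play_rows([
  [1,-0.8,0,0.15,0],
  [1,-0.9,0,0.2,0],
  [1,-1.7,0,0.5,0],
  [1,-1.6,0,0.6,0],
  [1,-1.6,0,0.75,0],
  [1,-1.5,0,0.85,0],
  [1,-1.4,0,1.0,0],
  [1,-1.35,0,1.1,0],
  [1,-1.25,0,1.2,0],
  [1,-1.15,0,1.3,0],
  [1,-1.05,0,1.4,0],
  [1,0,0,0,0],
])

```text
time: 27.68
position: [0.4392, -0.1868, 0.2301]
tool_rot: [-3.133, 0.227, 0.007]
ft_force: [-4.9, 1.8, 1.7]
grip_width: 0.007
```

```bash
python3 - <<'E'
from h import *
s,T=st(); im=optics.get_image("side"); cv2.imwrite("pics/d19.png",cv2.resize(im[20:220,240:440,::-1],None,fx=3,fy=3)); st()
E
```

```text
t 27.68 loc [-0.0976 -0.0421  0.2301] yawrel -0.0014 tilt [-0.0047  0.0007] F loc [-5.14  1.12  1.66] grip 0.007 q [ 0.84 -0.03 -0.48  1.84 -0.01  1.33 -1.35]
t 27.73 loc [-0.0969 -0.0421  0.2309] yawrel -0.001 tilt [-0.0039  0.0005] F loc [-5.98  0.52  3.04] grip 0.005 q [ 0.84 -0.03 -0.48  1.84 -0.01  1.33 -1.35]
```

View pics/d19.png

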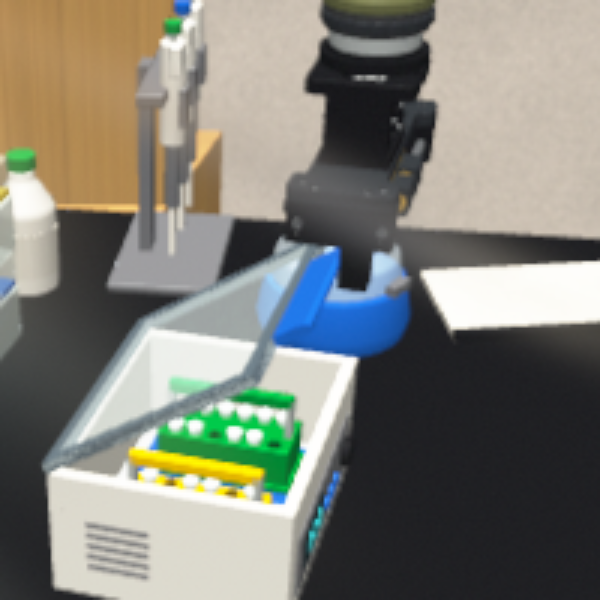

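Request:
play_rows([
  [1,-0.4,0,0.7,0],
  [1,-0.4,0,0.75,0],
  [1,-0.36,0,0.78,0],
  [1,-0.34,0,0.78,0],
  [1,-0.3,0,0.8,0],
  [1,-0.27,0,0.8,0],
  [1,-0.2,0,0.6,0],
  [1,-0.16,0,0.6,0],
  [1,0,0,0,0],
])

```text
time: 28.85
position: [0.412, -0.1828, 0.1714]
tool_rot: [-3.131, 0.226, 0.021]
ft_force: [-15.1, 2.7, 3.2]
grip_width: 0.002
```

```bash
python3 - <<'E'
from h import *
s,T=st(); im=optics.get_image("side"); cv2.imwrite("pics/d20.png",cv2.resize(im[20:220,240:440,::-1],None,fx=3,fy=3)); st()
E
```

```text
t 28.85 loc [-0.1251 -0.042   0.1714] yawrel -0.0012 tilt [-0.0135  0.0033] F loc [-15.33   0.53   3.16] grip 0.002 q [ 0.85 -0.04 -0.48  1.97 -0.02  1.22 -1.34]
t 28.9 loc [-0.125  -0.042   0.1716] yawrel -0.0012 tilt [-0.0135  0.0032] F loc [-15.79  -0.47   3.79] grip 0.006 q [ 0.85 -0.04 -0.48  1.97 -0.02  1.22 -1.34]
```

View pics/d20.png

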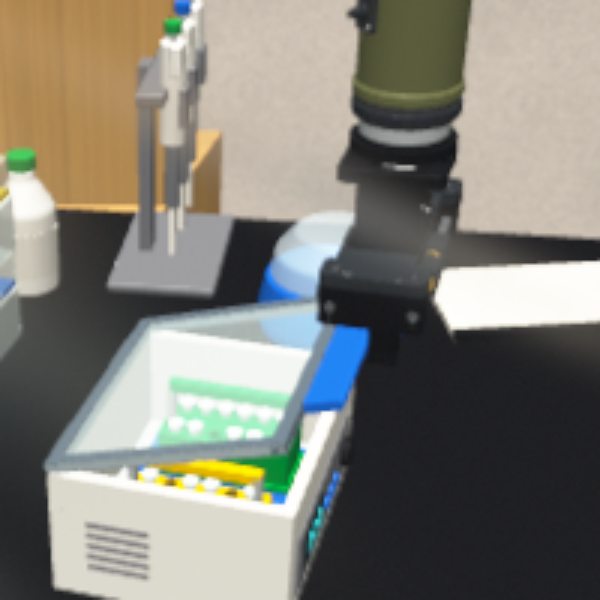

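Steady contact at 15 N. Continuing slowly.

Request:
play_rows([
  [1,-0.15,0,0.5,0],
  [1,-0.13,0,0.5,0],
  [1,-0.12,0,0.5,0],
  [1,-0.11,0,0.5,0],
  [1,-0.1,0,0.5,0],
  [1,-0.08,0,0.5,0],
  [1,-0.06,0,0.5,0],
  [1,-0.05,0,0.5,0],
  [1,-0.03,0,0.5,0],
  [1,-0.02,0,0.5,0],
  [1,0,0,0,0],
])

```text
time: 30.28
position: [0.4029, -0.1814, 0.1206]
tool_rot: [-3.13, 0.226, 0.023]
ft_force: [-13.6, 1.8, -2.0]
grip_width: 0.006
```

```bash
python3 - <<'E'
from h import *
s,T=st(); im=optics.get_image("side"); cv2.imwrite("pics/d21.png",cv2.resize(im[20:220,240:440,::-1],None,fx=3,fy=3)); st()
E
```

```text
t 30.27 loc [-0.1343 -0.042   0.1206] yawrel -0.0011 tilt [-0.0146  0.004 ] F loc [-13.73  -0.15  -2.02] grip 0.006 q [ 0.85 -0.   -0.48  2.05 -0.    1.11 -1.35]
t 30.32 loc [-0.1343 -0.042   0.1207] yawrel -0.0011 tilt [-0.0147  0.0039] F loc [-1.479e+01  1.000e-02 -1.180e+00] grip 0.005 q [ 0.85 -0.   -0.48  2.05 -0.    1.11 -1.35]
```

View pics/d21.png

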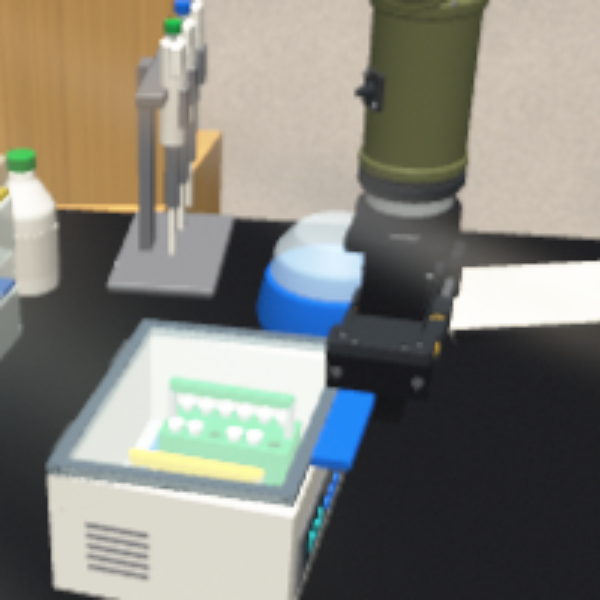

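Nearly shut, and the finger still carries the weight (Fz about -2 N). I'll lower until the rim takes it.

Request:
play_rows([
  [1,0,0,0.25,0],
  [1,0,0,0.25,0],
  [1,0,0,0.25,0],
  [1,0,0,0.25,0],
  [1,0,0,0.25,0],
  [1,0,0,0,0],
])

```text
time: 31.08
position: [0.4026, -0.1815, 0.1098]
tool_rot: [-3.131, 0.226, 0.025]
ft_force: [-20.2, 3.8, 10.7]
grip_width: 0.008
```

```bash
python3 - <<'E'
from h import *
s,T=st(); im=optics.get_image("side"); cv2.imwrite("pics/d22.png",cv2.resize(im[20:220,240:440,::-1],None,fx=3,fy=3)); st()
E
```

```text
t 31.07 loc [-0.1345 -0.0421  0.1098] yawrel -0.0012 tilt [-0.0157  0.0034] F loc [-20.52   0.89  10.74] grip 0.008 q [ 0.85  0.01 -0.48  2.06  0.01  1.08 -1.36]
t 31.12 loc [-0.1346 -0.0421  0.1097] yawrel -0.0012 tilt [-0.0156  0.0035] F loc [-19.42   1.27  11.44] grip 0.003 q [ 0.85  0.01 -0.48  2.06  0.01  1.08 -1.36]
```

View pics/d22.png

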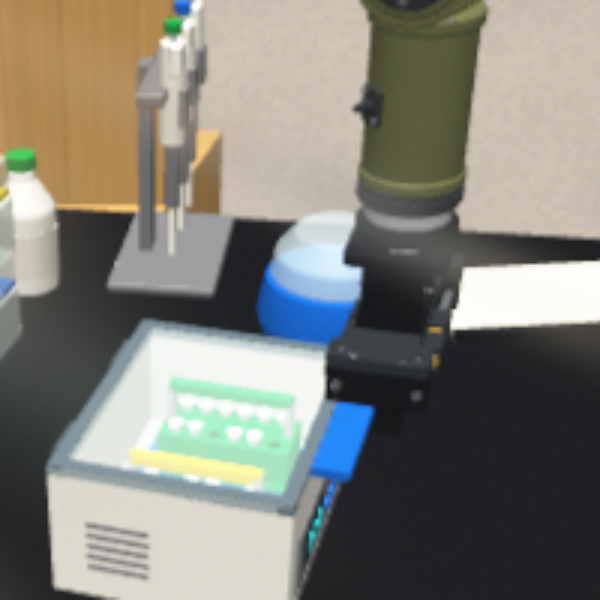

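Fz has flipped to +11 N: the lid is seated and the finger is pushing it down. I'll back off horizontally, then rise.

Request:
play_rows([
  [1,-0.3,0,0,0],
  [1,-0.5,0,0,0],
  [1,-0.9,0,0,0],
  [1,-0.8,0,0,0],
  [1,0,0,0,0],
  [1,0,0,-3,0],
  [1,0,0,-5,0],
  [1,0,1,-5,0],
  [1,0,5,0,0],
  [1,0,5,0,0],
  [1,0,4,0,0],
  [1,0,0,0,0],
  [1,0,0,0,0],
])

```text
time: 32.75
position: [0.3639, -0.3266, 0.2406]
tool_rot: [-3.133, 0.224, -0.0]
ft_force: [0.2, 1.5, -0.5]
grip_width: 0.005
```

```bash
python3 - <<'E'
from h import *
s,T=st(); im=optics.get_image("side"); cv2.imwrite("pics/d23.png",im[:,:,::-1]); st()
cv2.imwrite("pics/d23c.png",cv2.resize(im[120:230,245:380,::-1],None,fx=5.4,fy=5.4,interpolation=cv2.INTER_CUBIC))
im=optics.get_image("scene"); cv2.imwrite("pics/s23.png",im[:,:,::-1])
cv2.imwrite("pics/s23c.png",cv2.resize(im[130:250,130:280,::-1],None,fx=5,fy=5,interpolation=cv2.INTER_CUBIC))
E
```

```text
t 32.75 loc [-0.1522 -0.1913  0.2406] yawrel 0.0004 tilt [0.0004 0.0006] F loc [-0.04  1.51 -0.45] grip 0.005 q [ 0.98 -0.02 -0.3   1.81 -0.01  1.34 -1.03]
t 32.8 loc [-0.1521 -0.1909  0.2408] yawrel 0.0014 tilt [0.0004 0.0003] F loc [ 0.76  0.3  -0.39] grip 0.001 q [ 0.98 -0.02 -0.3   1.81 -0.01  1.34 -1.03]
```

View pics/d23.png

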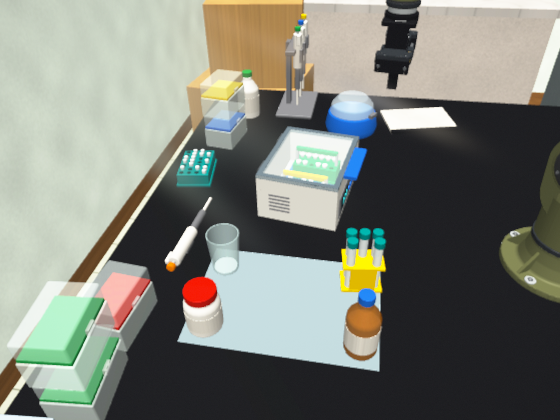

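View pics/s23.png

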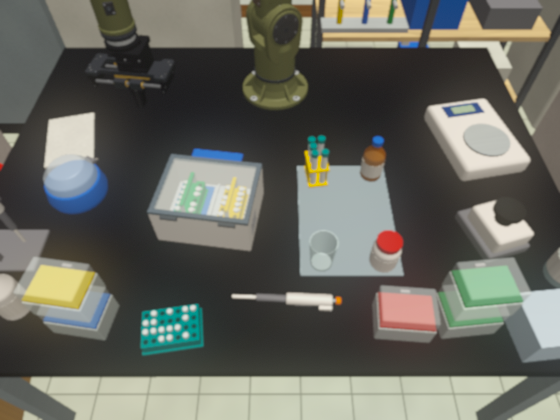

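View pics/d23c.png

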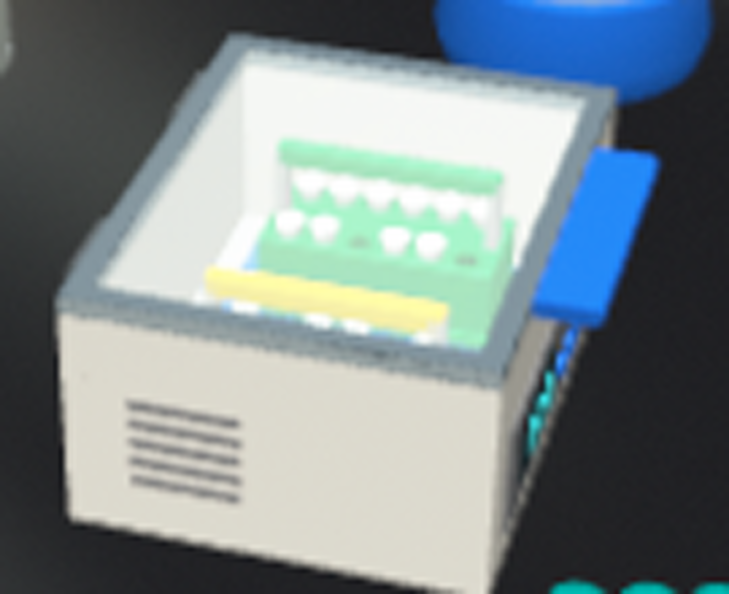

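View pics/s23c.png

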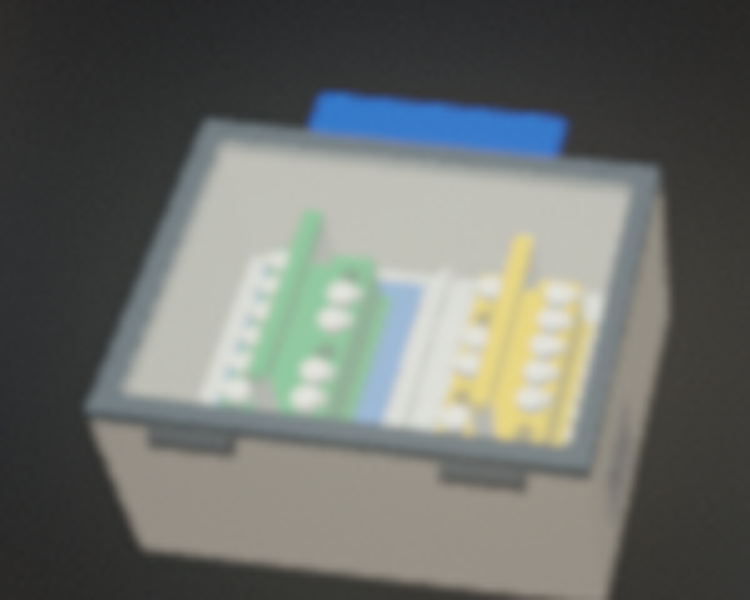

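Frame and lip corners are at the same pixels as in the first pictures: lip (318,92) to (568,118), frame corner (88,408). So the lid is fully shut. The yellow rack and the other things have not moved, and the robot is clear of everything. Handing in.

```bash
python3 - <<'E'
from bench import ticket
print(ticket.close_job())
E
```

```text
the job is handed in; nothing more can be done
None
```

The job is done and handed in at about 33 s of robot time; no verdict was reported.

- **Opening:** I dragged the lid up by its lip with the closed fingers until it reached its stop, where it stood open by itself.
- **Rack:** I gripped the green rack by its handle, carried it over the rim and lowered it onto the blue mat. I moved it about 3 mm in x and y before the final lowering. It landed with about 9 N on the mat.
- **Closing:** I straddled the lip to bring the lid past upright, then moved both fingers in front of it. They stayed in contact all the way down, and the force reading showed the lid seated on the rim before I backed off.

**Last checks:**
- The lid frame and lip are at the same pixels as before the job, so the lid is fully shut.
- The rack is upright and square, with about 13 px of mat showing on each long side. The gap at its ends was not measured after placing.
- The yellow rack and the bench items look unmoved.
- The highest wrist force I read was about 23 N.

The wrist camera and the fixed cameras disagreed by 2 to 4 mm on the incubator's x position. I placed the rack by the wrist camera. One early wrist reading was off by 8 mm because the arm had not settled, so I retook it.

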